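# Lock out, load and restart the slide feeder

## Task

Load the slide feeder safely: turn the red isolator handle anticlockwise to off, then swing its lockout hasp straight out, and only then load every grey slide tray on the mat into a lane of the feeder, one per lane, any lane: set it on the open deck and slide it in under the clear roof until it is fully home and the spring latch has snapped up behind it. When all are in, swing the hasp fully back in and then turn the isolator fully back on; leave the trays released and the other things on the bench undisturbed.

Things in the scene. Friction and masses are not known exactly. Their poses are not given: they have to be found in the camera images.
- isolator (a joint): Angle of the red rotary handle on top of the isolator box, turning about a vertical axis, anticlockwise from above: 0 = on (bar along the box's x axis), 1.571 = off (bar across it, against a stop). Friction about 0.15 N m; stays where it is left.
- isolator_grip (a point): Point on the axis of the red handle, 10 mm below the top of its bar. The bar is 78 mm long (its own x axis), 16 mm thick (its y) and 30 mm tall, and stands on a 72 mm yellow disc fixed to the grey box (120 x 120 mm, top at z = 60 mm; bar's top at z = 100 mm). Axes turn with it.
- hasp (a joint): Angle of the lockout hasp, a flat steel arm with two padlock holes hinged on a vertical pin at the far (+x) side of the isolator box: 0 = stowed along that side of the box, 1.57 = swung straight out, away from the box (stop at 1.75). Grows anticlockwise from above. Light friction (about 1 N at its knob); stays where it is left.
- hasp_knob (a point): Middle of the grip height of the black upright knob at the free end of the hasp arm: 14 mm across, from z = 56 to 94 mm; this point at z = 84 mm. 70 mm from the pivot.
- hasp_pivot (a point): Point on the hasp's vertical hinge axis, at the height of hasp_knob.
- feeder: White slide feeder, fixed; x = the way in, y = left. Three lanes 85 mm apart, deck 12 mm above the table. Origin: on the table under bay1. Along each lane, measured from its bay point, open deck from x = -175 mm, with side ribs 77 mm apart, 8 mm tall, from -170 to -10; flared mouth from -14; from +12 a fixed clear roof. Behind x = +77 a housing 85 mm tall.
- bay0 (a point): Where the centre of a tray's underside is when fully home in the rightmost (-y) lane; on the deck, axes as the feeder's. Guides 71 mm apart under the roof (underside 20, top 25 mm above the deck); end wall at x = +77 mm. Set a tray down with its centre at about x = -92 mm (this presses the latch down), then slide it straight in.
- latch0 (a joint): Travel (m) of the steel spring latch in the deck of the rightmost (-y) lane: 0 = up, about 0.008 = pressed flush by a tray over it (1 to 2 N). A wedge 30 mm wide, rising from x = -117 mm to 7 mm high at its blunt inner end at x = -78.5 mm from the bay point; it snaps up behind a tray that is home.
- bay1 (a point): Where the centre of a tray's underside is when fully home in the middle lane; on the deck, axes as the feeder's. Guides 71 mm apart under the roof (underside 20, top 25 mm above the deck); end wall at x = +77 mm. Set a tray down with its centre at about x = -92 mm (this presses the latch down), then slide it straight in.
- latch1 (a joint): Travel (m) of the steel spring latch in the deck of the middle lane: 0 = up, about 0.008 = pressed flush by a tray over it (1 to 2 N). A wedge 30 mm wide, rising from x = -117 mm to 7 mm high at its blunt inner end at x = -78.5 mm from the bay point; it snaps up behind a tray that is home.
- bay2 (a point): Where the centre of a tray's underside is when fully home in the leftmost (+y) lane; on the deck, axes as the feeder's. Guides 71 mm apart under the roof (underside 20, top 25 mm above the deck); end wall at x = +77 mm. Set a tray down with its centre at about x = -92 mm (this presses the latch down), then slide it straight in.
- latch2 (a joint): Travel (m) of the steel spring latch in the deck of the leftmost (+y) lane: 0 = up, about 0.008 = pressed flush by a tray over it (1 to 2 N). A wedge 30 mm wide, rising from x = -117 mm to 7 mm high at its blunt inner end at x = -78.5 mm from the bay point; it snaps up behind a tray that is home.
- tray_a: Grey slide tray on the 4 mm mat (two or three, alike; None if absent): plate 150 (x) x 66 (y) x 14 mm with two glass slides and an upright fin to grip, 40 (x) x 12 mm (y), top 50 mm above the underside, centred at x = -32 mm. Origin: centre of the underside; +x = the end that goes in first, the fin is towards the rear. 0.2 to 0.4 kg, centre of mass 10 mm behind the origin.
- tray_b: Grey slide tray on the 4 mm mat (two or three, alike; None if absent): plate 150 (x) x 66 (y) x 14 mm with two glass slides and an upright fin to grip, 40 (x) x 12 mm (y), top 50 mm above the underside, centred at x = -32 mm. Origin: centre of the underside; +x = the end that goes in first, the fin is towards the rear. 0.2 to 0.4 kg, centre of mass 10 mm behind the origin.
- tray_c: Grey slide tray on the 4 mm mat (two or three, alike; None if absent): plate 150 (x) x 66 (y) x 14 mm with two glass slides and an upright fin to grip, 40 (x) x 12 mm (y), top 50 mm above the underside, centred at x = -32 mm. Origin: centre of the underside; +x = the end that goes in first, the fin is towards the rear. 0.2 to 0.4 kg, centre of mass 10 mm behind the origin.
- oil_bottle: Bystander, leave alone: amber dropper bottle, 36 mm across, 75 mm tall; origin at the centre of its underside.
- stain_jar: Bystander, leave alone: glass jar, 70 mm across, 85 mm tall; origin at the centre of its underside.
- tally_counter: Bystander, leave alone: round steel tally counter, 50 mm across, 30 mm tall; origin at the centre of its underside.
- mug: Bystander, leave alone: white mug, 80 mm across plus handle, 90 mm tall; origin at the centre of its underside.
Not all that is in view belongs to the job. What is shaped like the tray_b but orange or yellow is not meant.

How it is judged:
On the way, in this order (a step that is already met when the one before it is completed fails the run):
1. the isolator is turned to off, the hasp still in (value of joint isolator above 1.4 rad and value of joint hasp below 0.6 rad), for 0.2 s.
2. the hasp is swung out with the isolator off (value of joint isolator above 1.4 rad and value of joint hasp above 1.2 rad), for 0.2 s.
3. every tray is home and latched, with the isolator off and the hasp out (all of step 2 and ((x of tray_a in the frame of bay0 between -0.006 and 0.006 m and y of tray_a in the frame of bay0 between -0.008 and 0.008 m and z of tray_a in the frame of bay0 below 0.005 m and value of joint latch0 below 0.0025 m) or (x of tray_a in the frame of bay1 between -0.006 and 0.006 m and y of tray_a in the frame of bay1 between -0.008 and 0.008 m and z of tray_a in the frame of bay1 below 0.005 m and value of joint latch1 below 0.0025 m) or (x of tray_a in the frame of bay2 between -0.006 and 0.006 m and y of tray_a in the frame of bay2 between -0.008 and 0.008 m and z of tray_a in the frame of bay2 below 0.005 m and value of joint latch2 below 0.0025 m)) and ((x of tray_b in the frame of bay0 between -0.006 and 0.006 m and y of tray_b in the frame of bay0 between -0.008 and 0.008 m and z of tray_b in the frame of bay0 below 0.005 m and value of joint latch0 below 0.0025 m) or (x of tray_b in the frame of bay1 between -0.006 and 0.006 m and y of tray_b in the frame of bay1 between -0.008 and 0.008 m and z of tray_b in the frame of bay1 below 0.005 m and value of joint latch1 below 0.0025 m) or (x of tray_b in the frame of bay2 between -0.006 and 0.006 m and y of tray_b in the frame of bay2 between -0.008 and 0.008 m and z of tray_b in the frame of bay2 below 0.005 m and value of joint latch2 below 0.0025 m)) and ((x of tray_c in the frame of bay0 between -0.006 and 0.006 m and y of tray_c in the frame of bay0 between -0.008 and 0.008 m and z of tray_c in the frame of bay0 below 0.005 m and value of joint latch0 below 0.0025 m) or (x of tray_c in the frame of bay1 between -0.006 and 0.006 m and y of tray_c in the frame of bay1 between -0.008 and 0.008 m and z of tray_c in the frame of bay1 below 0.005 m and value of joint latch1 below 0.0025 m) or (x of tray_c in the frame of bay2 between -0.006 and 0.006 m and y of tray_c in the frame of bay2 between -0.008 and 0.008 m and z of tray_c in the frame of bay2 below 0.005 m and value of joint latch2 below 0.0025 m))), for 0.2 s.
4. the hasp is back in, the isolator still off (value of joint isolator above 1.4 rad and value of joint hasp below 0.3 rad), for 0.2 s.
At the end, for the whole second after the job is handed in: Isolator back on (below 0.25 rad), hasp back in (below 0.3 rad), every tray present at rest in one of the lanes: its centre within 6 mm along and 8 mm across of the lane's home point, less than 5 mm off the deck, and that lane's latch up (pressed less than 2.5 mm) (value of joint isolator below 0.25 rad and value of joint hasp below 0.3 rad and ((x of tray_a in the frame of bay0 between -0.006 and 0.006 m and y of tray_a in the frame of bay0 between -0.008 and 0.008 m and z of tray_a in the frame of bay0 below 0.005 m and value of joint latch0 below 0.0025 m) or (x of tray_a in the frame of bay1 between -0.006 and 0.006 m and y of tray_a in the frame of bay1 between -0.008 and 0.008 m and z of tray_a in the frame of bay1 below 0.005 m and value of joint latch1 below 0.0025 m) or (x of tray_a in the frame of bay2 between -0.006 and 0.006 m and y of tray_a in the frame of bay2 between -0.008 and 0.008 m and z of tray_a in the frame of bay2 below 0.005 m and value of joint latch2 below 0.0025 m)) and ((x of tray_b in the frame of bay0 between -0.006 and 0.006 m and y of tray_b in the frame of bay0 between -0.008 and 0.008 m and z of tray_b in the frame of bay0 below 0.005 m and value of joint latch0 below 0.0025 m) or (x of tray_b in the frame of bay1 between -0.006 and 0.006 m and y of tray_b in the frame of bay1 between -0.008 and 0.008 m and z of tray_b in the frame of bay1 below 0.005 m and value of joint latch1 below 0.0025 m) or (x of tray_b in the frame of bay2 between -0.006 and 0.006 m and y of tray_b in the frame of bay2 between -0.008 and 0.008 m and z of tray_b in the frame of bay2 below 0.005 m and value of joint latch2 below 0.0025 m)) and ((x of tray_c in the frame of bay0 between -0.006 and 0.006 m and y of tray_c in the frame of bay0 between -0.008 and 0.008 m and z of tray_c in the frame of bay0 below 0.005 m and value of joint latch0 below 0.0025 m) or (x of tray_c in the frame of bay1 between -0.006 and 0.006 m and y of tray_c in the frame of bay1 between -0.008 and 0.008 m and z of tray_c in the frame of bay1 below 0.005 m and value of joint latch1 below 0.0025 m) or (x of tray_c in the frame of bay2 between -0.006 and 0.006 m and y of tray_c in the frame of bay2 between -0.008 and 0.008 m and z of tray_c in the frame of bay2 below 0.005 m and value of joint latch2 below 0.0025 m)) and linear speed of each of tray_a, tray_b, tray_c below 0.02 m/s); the robot touches nothing.
It fails at once if a tray goes in under the feeder's roof while the isolator is not off or the hasp not out (not (value of joint isolator above 1.3 rad and value of joint hasp above 1.1 rad) and ((x of tray_a in the frame of bay1 between -0.05 and -0.015 m and y of tray_a in the frame of bay1 between -0.14 and 0.14 m and z of tray_a in the frame of bay1 below 0.012 m) or (x of tray_b in the frame of bay1 between -0.05 and -0.015 m and y of tray_b in the frame of bay1 between -0.14 and 0.14 m and z of tray_b in the frame of bay1 below 0.012 m) or (x of tray_c in the frame of bay1 between -0.05 and -0.015 m and y of tray_c in the frame of bay1 between -0.14 and 0.14 m and z of tray_c in the frame of bay1 below 0.012 m))).
It fails at once if a bystander (bottle, jar, counter, mug) is pushed more than 50 mm or tipped over (distance of any of oil_bottle, stain_jar, tally_counter, mug from where it was at the start of the episode above 0.05 m or angle between any of oil_bottle, stain_jar, tally_counter, mug's own z axis and vertical above 0.6 rad).
Of tray_a, tray_b, tray_c only 2 to 3 are there at a start; the rules pass over those that are not, and their reading is None.
At some moment in a run one of tray_a, tray_b, tray_c may be knocked a few centimetres aside while the robot is not near it.
Once in a run the grip may slacken for a moment while it holds something.
It also fails if it takes over 210 s, if anything falls off the work surface, if the arm or the gripper's body presses on something with over 40 N, if the wrist force passes 120 N, or if a joint passes its speed limit or range.

## Robot

A 7-joint arm with a two-finger parallel gripper is mounted at the origin on the work surface. World frame = base frame: x ahead of the robot, y to its left, z up, the work surface at z = 0. Lengths are in m, angles in rad, forces in N, time in s.
With the tool pointing down it reaches from about 0.425 to 0.925 m from the base axis. Payload 6.8 kg.
Tool frame: the origin (TCP) lies on the centre line of the jaws, within the pads' length; the fingertips stand 19 mm ahead of it and the grasp point (between the pads) is the TCP (tcp_to_tips is the distance from the TCP to the fingertips, in m); x points along the fingers, y is the direction in which the jaws open and shut, and the axes are right-handed (so a half turn about x gives the same grasp; the last joint's range is limited). The gripper opens to 85 mm and grips with 20 to 120 N. Pads are 22 mm wide; open, the fingers measure 114 mm over their backs; the gripper's body (76 mm by 85 mm) begins 54 mm behind the grasp point. The pads swing forward as they close: fully open they stand 13 mm farther back than shut.
Start: joints at [-1.343, 0.477, 0.022, 1.555, -0.011, 1.109, -0.083], TCP at [0.222, 0.637, 0.25] pointing down, gripper open.
Joint ranges: [-2.96, 2.96], [-0.34, 2.1], [-1.41, 1.46], [0.24, 2.44], [-1.37, 4.51], [0.17, 1.92], [-2.96, 2.96]. Speed limits (rad/s): [2.39, 2.39, 3.14, 3.14, 3.14, 3.14, 3.14].

## Interface

Orientations are given as a unit quaternion [w, x, y, z].
In Python, from station import get_obs, read_camera, hand_in, spot_in, cut_out, tcp_to_tips gives the robot as it stands.
- The arm moves only by the shell command python3 -m jog 'ROWS' [FORCE]. ROWS is JSON, a list of rows, each an object of numbers: "gripper": the closure, from 0 (fully open) to 1 (shut); "dx", "dy", "dz": the shift along the world's x, y, z in m; "rx", "ry", "rz": the turn, a rotation vector about the world's x, y, z in degrees. In form: [{"gripper": .., "dx": .., "dy": .., "dz": .., "rx": .., "ry": .., "rz": ..}, ...]. A call has 1 to 10 rows; each row is the pose to reach, as a shift and turn from the pose commanded when the call began; what a row does not reach only later rows make up. A row lasts 1/10 s, in which the tool goes at most 50 mm and 8.59 degrees, less where a joint would pass 70% of its speed; a pose out of reach is approached as far as the arm can. A call with a gripper value outside its range is refused whole. The fingers move at their own pace and stop on an object; FORCE is the grip in N (left out, the last holds). Time passes only in rows, so rows that repeat a pose let the fingers close. It gives the time, the measured TCP pose, the force and the opening at its end, in the units of the state.
- get_obs(): the state, without advancing time (a new reading comes with each control period).
- read_camera(name): name is "side" or "top" or "wrist"; returns a dict with "pixels" (400x640x3 uint8, blue, green, red), "range_z" (400x640 float32, m along the optical axis (not along the pixel's ray), 0 where there is no reading), "camera_matrix" (3x3 intrinsics, pixels), "cam_to_world" (4x4, takes a point from camera to world coordinates). Camera axes: x right, y down, z forward; pixel columns grow to the right and rows downward; lengths in m; the calibration is good to about 2 mm. A picture is of the moment at which its call begins.
- hand_in(): hands the job in, once; it reports no verdict.
Trained networks look in the newest picture that a camera, given by its name, has taken for a name from the list of things; names that differ only in an ending like _2 or _b are one class to them, and where a whole thing is asked for, a point or a joint stands for the part that bears it (a point fixed in the world has none). Each returns a list of dicts, best first, with "conf" (0 to 1); they miss things now and then, are a little off and sometimes report something else, mostly with a low value. They report only what shows in the picture. A call takes as long as a camera call. They do not tell look-alikes from the thing itself.
- spot_in(camera, label): "box" ([centre column, centre row, width, height] in pixels, round what is visible of it).
- cut_out(camera, label): "mask" (400x640 bool, what is visible of it) and "box" ([centre column, centre row, width, height] in pixels, round what is visible of it).
The state is a dict: "t": time; "q": joint angles; "joint_vel": joint speeds; "joint_torque": joint torques, N m; "eef_pos": TCP position; "tool_rot": TCP orientation; "contact_force": force on the tool from outside, world axes, zero at the start; "torque": the same for the moment, N m; "gripper_width": opening from 0.0 (shut) to 1.0 (fully open).
Only numpy, scipy, OpenCV 4.12 (cv2) and the standard library are available. Lean on these libraries where they do the work, as an engineer would, in place of code of your own. Each camera call takes 0.05 s, during which the arm holds its last target. There are 200 camera calls.

## Working session

There is one attempt and no reset: what is moved stays moved. The work goes in short steps, Python scripts to look and compute and a shell command to move; the robot and the scene stay as the last step left them, time stands still between calls to the robot, and variables do not carry over. Pictures are saved under pics/ and viewed, about 12 in all and at most 16, crops included, and the job is handed in when it is done.

```bash
ls; mkdir -p pics; cat > h.py <<'E'
import numpy as np, cv2
from station import *
def cloud(c):
    d=c["range_z"];K=c["camera_matrix"];v,u=np.indices(d.shape)
    P=np.stack([(u-K[0,2])/K[0,0]*d,(v-K[1,2])/K[1,1]*d,d,np.ones_like(d)],-1)
    W=(P@c["cam_to_world"].T)[...,:3]; W[d<=0]=np.nan
    return W
E
python3 - <<'E'
from h import *
o=get_obs();print({k:np.round(v,3) for k,v in o.items() if k in('t','eef_pos','tool_rot','contact_force','gripper_width')},tcp_to_tips)
for n in("top","side"):
    c=read_camera(n);cv2.imwrite(f"pics/{n}0.png",c["pixels"]);np.savez(f"{n}0.npz",W=cloud(c),p=c["pixels"])
    W=cloud(c);print(n,np.round(c["cam_to_world"],2).tolist(),c["camera_matrix"][0,0])
    for l in("tray_a","isolator","hasp","hasp_knob","feeder","oil_bottle","stain_jar","tally_counter","mug","latch0"):
        for r in cut_out(n,l)[:4]:
            if r["conf"]<.3: continue
            print(n,l,round(r["conf"],2),np.round(r["box"]),np.round(np.nanmedian(W[r["mask"]],0),3))
E
```

```text
pics
{'t': np.float64(0.0), 'eef_pos': array([0.222, 0.637, 0.249]), 'tool_rot': array([ 0.697,  0.118,  0.697, -0.119]), 'contact_force': array([-0.265, -0.546, -0.451]), 'gripper_width': np.float64(0.998)} 0.019
top [[-0.03, -0.99, 0.13, 0.38], [-1.0, 0.03, -0.0, 0.04], [-0.0, -0.13, -0.99, 1.48], [0.0, 0.0, 0.0, 1.0]] 386.3217482511917
top tray_a 0.94 [233. 231.  40.  26.] [0.477 0.347 0.018]
top tray_a 0.93 [237. 259.  41.  28.] [0.371 0.329 0.018]
top tray_a 0.74 [178. 196.  33.  44.] [0.613 0.565 0.014]
top tray_a 0.64 [237. 199.  40.  24.] [0.598 0.339 0.018]
top isolator 0.66 [239. 259.  42.  30.] [0.37  0.329 0.018]
top isolator 0.63 [416. 222.   7.  25.] [ 0.48  -0.315  0.091]
top hasp 0.6 [414. 203.  26.   9.] [ 0.554 -0.326  0.056]
top feeder 0.97 [326. 192.  74.  85.] [ 0.609 -0.005  0.018]
top oil_bottle 0.51 [376. 254.   3.   9.] [ 0.367 -0.171  0.054]
top stain_jar 0.72 [443. 177.  23.  19.] [ 0.646 -0.431  0.08 ]
top mug 0.9 [403. 156.  31.  22.] [ 0.734 -0.312  0.036]
top latch0 0.39 [306. 217.   9.   9.] [0.518 0.078 0.015]
side [[0.83, -0.4, 0.4, -0.1], [-0.56, -0
[... 251 characters left out ...]
0.554 0.014]
side tray_a 0.63 [297. 165.  42.  29.] [0.592 0.319 0.019]
side isolator 0.54 [386. 295.  23.  20.] [ 0.474 -0.326  0.091]
side hasp 0.53 [409. 292.  22.  25.] [ 0.549 -0.335  0.057]
side hasp_knob 0.52 [408. 292.  20.  21.] [ 0.548 -0.332  0.057]
side feeder 0.76 [352. 220. 127. 106.] [ 0.617 -0.024  0.019]
side oil_bottle 0.69 [320. 289.  14.  23.] [ 0.357 -0.184  0.044]
side stain_jar 0.9 [458. 308.  32.  39.] [ 0.63  -0.452  0.066]
side tally_counter 0.46 [268. 224.  15.  18.] [0.358 0.14  0.027]
side mug 0.88 [446. 260.  33.  40.] [ 0.726 -0.31   0.054]
side latch0 0.6 [348. 249.  12.  11.] [ 0.517 -0.094  0.016]
side latch0 0.51 [353. 219. 128. 104.] [ 0.616 -0.022  0.019]
```

```bash
python3 - <<'E'
import cv2
a=cv2.imread("pics/top0.png")[120:300,150:480];b=cv2.imread("pics/side0.png")[100:350,180:500]
cv2.imwrite("pics/top0c.png",cv2.resize(a,None,fx=2.4,fy=2.4,interpolation=cv2.INTER_CUBIC))
cv2.imwrite("pics/side0c.png",cv2.resize(b,None,fx=2.4,fy=2.4,interpolation=cv2.INTER_CUBIC))
E
```

```text
(no output)
```

View pics/top0c.png

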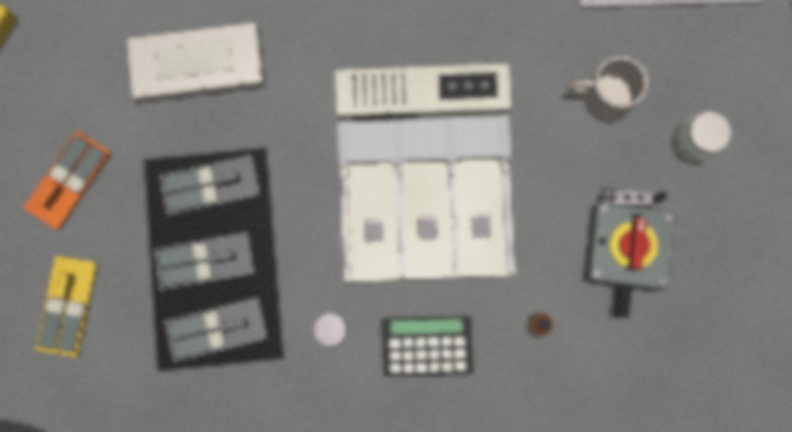

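View pics/side0c.png

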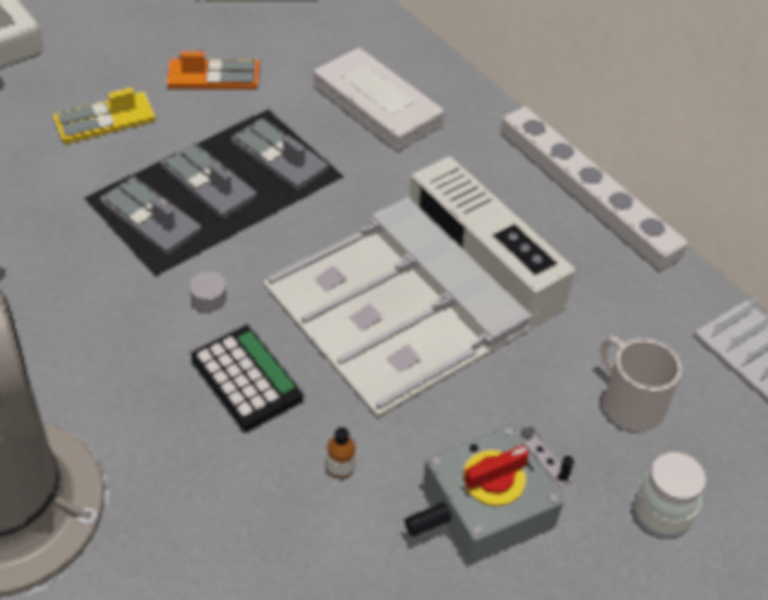

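The top view shows three grey trays with their slide ends towards +y, the feeder opening towards the robot, and the isolator with its bar along x. The hasp knob is on the right (-y) side. The yellow and orange look-alikes are on the left. Next I'll estimate rough poses and the tool yaw, then move.

```bash
cat >> h.py <<'E'
from scipy.spatial.transform import Rotation as R
def st():
    o=get_obs();r=R.from_quat(np.roll(o["tool_rot"],-1)).as_matrix()
    print("t",round(float(o["t"]),2),"p",np.round(o["eef_pos"],4),"yaw_y",round(np.degrees(np.arctan2(r[1,1],r[0,1])),2),"xz",np.round(r[:,0],3),"F",np.round(o["contact_force"],1),"w",round(float(o["gripper_width"]),3),"q7",np.round(o["q"],2))
def rect(W,sel,lo=None):
    P=W[sel][:,:2];P=P[~np.isnan(P[:,0])].astype(np.float32)
    return cv2.minAreaRect(P*1000),len(P)
def bgr(p,lo,hi): return cv2.inRange(cv2.cvtColor(p,cv2.COLOR_BGR2HSV),lo,hi)>0
def grab(n,save=None):
    c=read_camera(n)
    if save: cv2.imwrite(f"pics/{save}.png",c["pixels"])
    return c,cloud(c)
E
python3 - <<'E'
from h import *
st()
c,W=grab("wrist")
print(np.round(c["cam_to_world"],3).tolist(),c["camera_matrix"][0,0])
z=np.load("top0.npz");W=z["W"];p=z["p"]
red=(bgr(p,(0,120,80),(8,255,255))|bgr(p,(172,120,80),(180,255,255)))&(W[...,1]<-.2)
print("red",rect(W,red&(W[...,2]>.08)))
print("box",rect(W,(abs(W[...,2]-.06)<.008)&(abs(W[...,0]-.48)<.065)&(abs(W[...,1]+.31)<.09)))
print("housing",rect(W,(abs(W[...,2]-.085)<.01)&(abs(W[...,1])<.2)&(W[...,0]>.55)))
E
```

```text
t 1.1 p [0.2224 0.6373 0.2503] yaw_y 70.76 xz [-0.  0. -1.] F [-1.1 -0.7  0.2] w 0.998 q7 [-1.34  0.48  0.02  1.56 -0.01  1.11 -0.08]
[[0.329, 0.894, 0.304, 0.144], [0.944, -0.312, -0.106, 0.663], [-0.0, 0.322, -0.947, 0.375], [0.0, 0.0, 0.0, 1.0]] 277.8092055298526
red (((479.8296813964844, -313.7628479003906), (25.72334861755371, 70.12348937988281), 87.25353240966797), 85)
box (((484.77685546875, -319.5775146484375), (120.31838989257812, 130.58749389648438), 81.99260711669922), 841)
housing (((729.1630249023438, -4.5001983642578125), (76.23886108398438, 270.64111328125), 0.750665545463562), 1422)
```

```bash
python3 -m jog '[{"dx":0.05,"dy":-0.05,"dz":0.03},{"dx":0.1,"dy":-0.1,"dz":0.06},{"dx":0.15,"dy":-0.15,"dz":0.08},{"dx":0.2,"dy":-0.2,"dz":0.1},{"dx":0.23,"dy":-0.25,"dz":0.1},{"dx":0.26,"dy":-0.3,"dz":0.1},{"dx":0.28,"dy":-0.35,"dz":0.1},{"dx":0.28,"dy":-0.4,"dz":0.1},{"dx":0.28,"dy":-0.45,"dz":0.1},{"dx":0.28,"dy":-0.5,"dz":0.1}]'
```

```text
$[0]: bad value
```

```bash
python3 -m jog '[{"gripper":0,"dx":0.05,"dy":-0.05,"dz":0.03,"rx":0,"ry":0,"rz":0},{"gripper":0,"dx":0.1,"dy":-0.1,"dz":0.06,"rx":0,"ry":0,"rz":0},{"gripper":0,"dx":0.15,"dy":-0.15,"dz":0.08,"rx":0,"ry":0,"rz":0},{"gripper":0,"dx":0.2,"dy":-0.2,"dz":0.1,"rx":0,"ry":0,"rz":0},{"gripper":0,"dx":0.23,"dy":-0.25,"dz":0.1,"rx":0,"ry":0,"rz":0},{"gripper":0,"dx":0.26,"dy":-0.3,"dz":0.1,"rx":0,"ry":0,"rz":0},{"gripper":0,"dx":0.28,"dy":-0.35,"dz":0.1,"rx":0,"ry":0,"rz":0},{"gripper":0,"dx":0.28,"dy":-0.4,"dz":0.1,"rx":0,"ry":0,"rz":0},{"gripper":0,"dx":0.28,"dy":-0.45,"dz":0.1,"rx":0,"ry":0,"rz":0},{"gripper":0,"dx":0.28,"dy":-0.5,"dz":0.1,"rx":0,"ry":0,"rz":0}]'; python3 -c "
from h import *
st()"
```

```text
t: 2.15
eef_pos: [0.484, 0.2394, 0.3475]
tool_rot: [0.697, 0.119, 0.697, -0.118]
contact_force: [0.6, -0.3, 0.6]
gripper_width: 1.0
t 2.15 p [0.484  0.2394 0.3475] yaw_y 70.72 xz [ 0.001  0.    -1.   ] F [ 0.6 -0.3  0.6] w 1.0 q7 [-0.76  0.17  0.22  1.77 -0.04  1.21  0.7 ]
```

```bash
python3 -m jog '[{"gripper":0,"dx":0,"dy":-0.03,"dz":0,"rx":0,"ry":0,"rz":-8},{"gripper":0,"dx":0,"dy":-0.06,"dz":0,"rx":0,"ry":0,"rz":-16},{"gripper":0,"dx":0,"dy":-0.09,"dz":0,"rx":0,"ry":0,"rz":-24},{"gripper":0,"dx":0,"dy":-0.12,"dz":0,"rx":0,"ry":0,"rz":-32},{"gripper":0,"dx":0,"dy":-0.15,"dz":0,"rx":0,"ry":0,"rz":-40},{"gripper":0,"dx":0,"dy":-0.18,"dz":0,"rx":0,"ry":0,"rz":-48},{"gripper":0,"dx":0,"dy":-0.21,"dz":0,"rx":0,"ry":0,"rz":-56},{"gripper":0,"dx":0,"dy":-0.24,"dz":0,"rx":0,"ry":0,"rz":-64},{"gripper":0,"dx":0,"dy":-0.27,"dz":0,"rx":0,"ry":0,"rz":-72},{"gripper":0,"dx":0,"dy":-0.3,"dz":0,"rx":0,"ry":0,"rz":-80}]'; python3 -m jog '[{"gripper":0,"dx":0,"dy":-0.03,"dz":0,"rx":0,"ry":0,"rz":-8},{"gripper":0,"dx":0,"dy":-0.06,"dz":0,"rx":0,"ry":0,"rz":-16},{"gripper":0,"dx":0,"dy":-0.09,"dz":0,"rx":0,"ry":0,"rz":-24},{"gripper":0,"dx":0,"dy":-0.12,"dz":0,"rx":0,"ry":0,"rz":-32},{"gripper":0,"dx":0,"dy":-0.15,"dz":0,"rx":0,"ry":0,"rz":-40},{"gripper":0,"dx":0,"dy":-0.18,"dz":-0.01,"rx":0,"ry":0,"rz":-48},{"gripper":0,"dx":0,"dy":-0.21,"dz":-0.02,"rx":0,"ry":0,"rz":-56},{"gripper":0,"dx":0,"dy":-0.23,"dz":-0.03,"rx":0,"ry":0,"rz":-64},{"gripper":0,"dx":0,"dy":-0.24,"dz":-0.04,"rx":0,"ry":0,"rz":-72},{"gripper":0,"dx":0,"dy":-0.24,"dz":-0.05,"rx":0,"ry":0,"rz":-80}]'; python3 - <<'E'
from h import *
st()
c,W=grab("wrist","w1")
p=c["pixels"]
red=(bgr(p,(0,120,80),(8,255,255))|bgr(p,(172,120,80),(180,255,255)))&(W[...,1]<-.2)
print("red",rect(W,red&(abs(W[...,2]-.1)<.006)),np.nanmedian(W[red&(W[...,2]>.09)],0))
yel=bgr(p,(22,120,100),(35,255,255));print("yel",rect(W,(yel|red)&(abs(W[...,2]-.07)<.01)),rect(W,yel))
for l in("hasp_knob","hasp"):
  for r in cut_out("wrist",l)[:2]: print(l,round(r["conf"],2),np.round(r["box"]),np.round(np.nanmedian(W[r["mask"]],0),3))
E
```

```text
t: 3.15
eef_pos: [0.4829, -0.0597, 0.3474]
tool_rot: [0.457, 0.54, 0.457, -0.54]
contact_force: [0.4, -0.1, 0.5]
gripper_width: 0.998
t: 4.15
eef_pos: [0.4825, -0.3005, 0.297]
tool_rot: [0.002, 0.707, 0.001, -0.707]
contact_force: [0.6, 1.2, 0.3]
gripper_width: 1.003
t 4.15 p [ 0.4825 -0.3005  0.297 ] yaw_y -89.73 xz [ 0.    -0.001 -1.   ] F [0.6 1.2 0.3] w 1.003 q7 [-0.23  0.34  0.88  1.8  -0.29  1.13 -0.83]
red (((480.9503479003906, -321.7594909667969), (15.72603702545166, 76.50917053222656), 81.26049041748047), 716) [ 0.48080618 -0.32108689  0.10050318]
yel (((480.0762634277344, -321.14862060546875), (71.30427551269531, 68.47566223144531), 78.69869232177734), 1447) (((480.0762634277344, -321.14862060546875), (71.30427551269531, 68.47566223144531), 78.69869232177734), 929)
hasp_knob 0.61 [344. 112.  74.  23.] [ 0.554 -0.328  0.057]
hasp 0.58 [342. 112.  73.  22.] [ 0.554 -0.329  0.057]
```

View pics/w1.png

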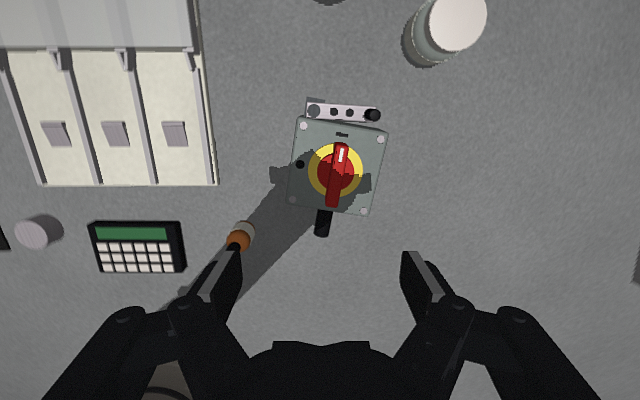

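The handle axis is at (0.4805, -0.3215) with the bar at about -8.7° yaw. The wrist view also shows the knob at pixel (372, 115). I'll turn the tool, descend and grip.

```bash
python3 -m jog '[{"gripper":0,"dx":-0.002,"dy":-0.021,"dz":-0.04,"rx":0,"ry":0,"rz":-8},{"gripper":0,"dx":-0.002,"dy":-0.021,"dz":-0.08,"rx":0,"ry":0,"rz":-9},{"gripper":0.3,"dx":-0.002,"dy":-0.021,"dz":-0.12,"rx":0,"ry":0,"rz":-9},{"gripper":0.3,"dx":-0.002,"dy":-0.021,"dz":-0.16,"rx":0,"ry":0,"rz":-9},{"gripper":0.3,"dx":-0.002,"dy":-0.021,"dz":-0.19,"rx":0,"ry":0,"rz":-9},{"gripper":0.3,"dx":-0.002,"dy":-0.021,"dz":-0.204,"rx":0,"ry":0,"rz":-9},{"gripper":0.3,"dx":-0.002,"dy":-0.021,"dz":-0.204,"rx":0,"ry":0,"rz":-9}]' 40; python3 -m jog '[{"gripper":1,"dx":0,"dy":0,"dz":0,"rx":0,"ry":0,"rz":0},{"gripper":1,"dx":0,"dy":0,"dz":0,"rx":0,"ry":0,"rz":0},{"gripper":1,"dx":0,"dy":0,"dz":0,"rx":0,"ry":0,"rz":0},{"gripper":1,"dx":0,"dy":0,"dz":0,"rx":0,"ry":0,"rz":0},{"gripper":1,"dx":0,"dy":0,"dz":0,"rx":0,"ry":0,"rz":0}]' 60; python3 -c "
from h import *
st()"
```

```text
t: 5.0
eef_pos: [0.4809, -0.3187, 0.0923]
tool_rot: [0.05, -0.705, 0.049, 0.706]
contact_force: [-0.4, 0.2, 0.5]
gripper_width: 0.702
t: 5.5
eef_pos: [0.4821, -0.3199, 0.0948]
tool_rot: [-0.051, 0.706, -0.051, -0.704]
contact_force: [-0.2, 1.0, 6.0]
gripper_width: 0.174
t 5.5 p [ 0.4821 -0.3199  0.0948] yaw_y -98.23 xz [ 0.003 -0.001 -1.   ] F [-0.2  1.   6. ] w 0.174 q7 [-0.04  0.62  0.71  1.95 -0.57  0.78 -0.72]
```

```bash
python3 -m jog '[{"gripper":1,"dx":-0.001,"dy":0,"dz":0.002,"rx":0,"ry":0,"rz":8},{"gripper":1,"dx":-0.001,"dy":-0.001,"dz":0.002,"rx":0,"ry":0,"rz":16},{"gripper":1,"dx":-0.001,"dy":-0.001,"dz":0.002,"rx":0,"ry":0,"rz":24},{"gripper":1,"dx":-0.001,"dy":-0.001,"dz":0.002,"rx":0,"ry":0,"rz":32},{"gripper":1,"dx":-0.001,"dy":-0.001,"dz":0.002,"rx":0,"ry":0,"rz":40},{"gripper":1,"dx":-0.001,"dy":-0.001,"dz":0.002,"rx":0,"ry":0,"rz":48},{"gripper":1,"dx":-0.001,"dy":-0.001,"dz":0.002,"rx":0,"ry":0,"rz":56},{"gripper":1,"dx":-0.001,"dy":-0.001,"dz":0.002,"rx":0,"ry":0,"rz":64},{"gripper":1,"dx":-0.001,"dy":-0.001,"dz":0.002,"rx":0,"ry":0,"rz":72},{"gripper":1,"dx":-0.001,"dy":-0.001,"dz":0.002,"rx":0,"ry":0,"rz":80}]';python3 -m jog '[{"gripper":1,"dx":0,"dy":0,"dz":0,"rx":0,"ry":0,"rz":6},{"gripper":1,"dx":0,"dy":0,"dz":0,"rx":0,"ry":0,"rz":10},{"gripper":1,"dx":0,"dy":0,"dz":0,"rx":0,"ry":0,"rz":12},{"gripper":1,"dx":0,"dy":0,"dz":0,"rx":0,"ry":0,"rz":12},{"gripper":1,"dx":0,"dy":0,"dz":0,"rx":0,"ry":0,"rz":12}]';  python3 -c "
from h import *
st();print(get_obs()['torque'])"
```

```text
t: 6.5
eef_pos: [0.4808, -0.318, 0.0949]
tool_rot: [0.416, 0.572, 0.417, -0.571]
contact_force: [2.3, 5.3, -6.9]
gripper_width: 0.172
t: 7.0
eef_pos: [0.4805, -0.3179, 0.0949]
tool_rot: [0.47, 0.528, 0.472, -0.526]
contact_force: [2.6, 6.1, -4.6]
gripper_width: 0.177
t 7.0 p [ 0.4805 -0.3179  0.0949] yaw_y -6.41 xz [ 0.     0.004 -1.   ] F [ 2.6  6.1 -4.6] w 0.177 q7 [ 0.26  0.52  0.28  1.93 -0.22  0.71  0.56]
[ 1.27155884 -0.54722241 -1.45967673]
```

```bash
python3 -m jog '[{"gripper":0.4,"dx":0,"dy":0,"dz":0,"rx":0,"ry":0,"rz":-2},{"gripper":0.4,"dx":0,"dy":0,"dz":0,"rx":0,"ry":0,"rz":-2},{"gripper":0.4,"dx":0,"dy":0,"dz":0.0,"rx":0,"ry":0,"rz":-2},{"gripper":0.4,"dx":0,"dy":0,"dz":0.04,"rx":0,"ry":0,"rz":-2},{"gripper":0.4,"dx":0,"dy":0,"dz":0.08,"rx":0,"ry":0,"rz":-2},{"gripper":0.4,"dx":0.04,"dy":-0.03,"dz":0.12,"rx":0,"ry":0,"rz":-2},{"gripper":0.4,"dx":0.06,"dy":-0.04,"dz":0.15,"rx":0,"ry":0,"rz":-2}]'; python3 - <<'E'
from h import *
st()
c,W=grab("wrist","w2")
p=c["pixels"]
red=(bgr(p,(0,120,80),(8,255,255))|bgr(p,(172,120,80),(180,255,255)))&(W[...,1]<-.2)
print("red",rect(W,red&(abs(W[...,2]-.1)<.006)))
k=(p.max(-1)<70)&(abs(W[...,2]-.094)<.006)&(abs(W[...,0]-.545)<.03)&(W[...,1]<-.33)
print("knob",rect(W,k),np.nanmean(W[k],0))
E
```

```text
t: 7.7
eef_pos: [0.5392, -0.3612, 0.2462]
tool_rot: [-0.463, -0.535, -0.463, 0.535]
contact_force: [1.0, -0.2, -0.3]
gripper_width: 0.599
t 7.7 p [ 0.5392 -0.3612  0.2462] yaw_y -8.28 xz [-0. -0. -1.] F [ 1.  -0.2 -0.3] w 0.599 q7 [ 0.24  0.45  0.35  1.64 -0.17  1.07  0.5 ]
red (((480.28033447265625, -321.73382568359375), (77.42181396484375, 16.268550872802734), 80.86649322509766), 1166)
knob (((552.9336547851562, -362.6611633300781), (11.63848876953125, 13.259004592895508), 10.070398330688477), 136) [ 0.55252744 -0.36222856  0.09399499]
```

View pics/w2.png

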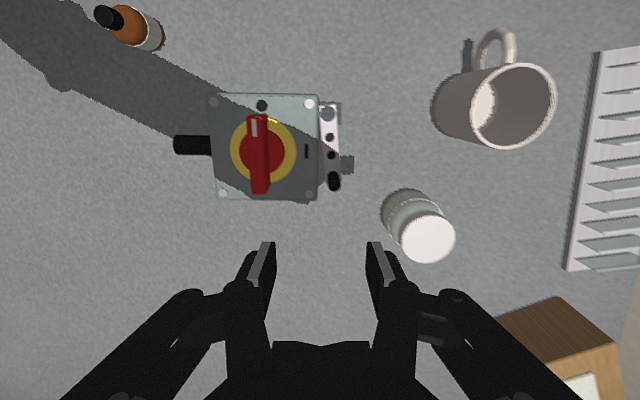

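The bar is now across the box, so the isolator is off. The knob is at (0.553, -0.362) and the pivot at about (0.564, -0.293). Next I'll grip the knob.

```bash
python3 -m jog '[{"gripper":0.55,"dx":0.014,"dy":-0.001,"dz":-0.04,"rx":0,"ry":0,"rz":0},{"gripper":0.55,"dx":0.014,"dy":-0.001,"dz":-0.08,"rx":0,"ry":0,"rz":0},{"gripper":0.55,"dx":0.014,"dy":-0.001,"dz":-0.12,"rx":0,"ry":0,"rz":0},{"gripper":0.55,"dx":0.014,"dy":-0.001,"dz":-0.15,"rx":0,"ry":0,"rz":0},{"gripper":0.55,"dx":0.014,"dy":-0.001,"dz":-0.159,"rx":0,"ry":0,"rz":0},{"gripper":0.55,"dx":0.014,"dy":-0.001,"dz":-0.159,"rx":0,"ry":0,"rz":0},{"gripper":1,"dx":0.014,"dy":-0.001,"dz":-0.158,"rx":0,"ry":0,"rz":0},{"gripper":1,"dx":0.014,"dy":-0.001,"dz":-0.158,"rx":0,"ry":0,"rz":0},{"gripper":1,"dx":0.014,"dy":-0.001,"dz":-0.158,"rx":0,"ry":0,"rz":0},{"gripper":1,"dx":0.014,"dy":-0.001,"dz":-0.158,"rx":0,"ry":0,"rz":0}]' 30; python3 -c "
from h import *
st()"
```

```text
t: 8.75
eef_pos: [0.5546, -0.3621, 0.0887]
tool_rot: [0.464, 0.535, 0.461, -0.534]
contact_force: [0.5, 0.8, 8.0]
gripper_width: 0.153
t 8.75 p [ 0.5546 -0.3621  0.0887] yaw_y -8.25 xz [ 0.003 -0.002 -1.   ] F [0.5 0.8 8. ] w 0.153 q7 [ 0.28  0.65  0.29  1.73 -0.25  0.8   0.54]
```

```bash
python3 -m jog '[{"gripper":1,"dx":0.010,"dy":-0.001,"dz":0.002,"rx":0,"ry":0,"rz":8},{"gripper":1,"dx":0.022,"dy":0,"dz":0.003,"rx":0,"ry":0,"rz":16},{"gripper":1,"dx":0.032,"dy":0.003,"dz":0.003,"rx":0,"ry":0,"rz":24},{"gripper":1,"dx":0.041,"dy":0.006,"dz":0.003,"rx":0,"ry":0,"rz":32},{"gripper":1,"dx":0.049,"dy":0.011,"dz":0.003,"rx":0,"ry":0,"rz":40},{"gripper":1,"dx":0.057,"dy":0.017,"dz":0.003,"rx":0,"ry":0,"rz":48},{"gripper":1,"dx":0.064,"dy":0.024,"dz":0.003,"rx":0,"ry":0,"rz":56},{"gripper":1,"dx":0.069,"dy":0.032,"dz":0.003,"rx":0,"ry":0,"rz":64},{"gripper":1,"dx":0.074,"dy":0.041,"dz":0.003,"rx":0,"ry":0,"rz":72},{"gripper":1,"dx":0.077,"dy":0.050,"dz":0.003,"rx":0,"ry":0,"rz":80}]'; python3 -m jog '[{"gripper":1,"dx":0.001,"dy":0.004,"dz":0,"rx":0,"ry":0,"rz":5},{"gripper":1,"dx":0.001,"dy":0.006,"dz":0,"rx":0,"ry":0,"rz":5},{"gripper":1,"dx":0.001,"dy":0.006,"dz":0,"rx":0,"ry":0,"rz":5}]'; python3 -c "
from h import *
st()"
```

```text
t: 9.75
eef_pos: [0.625, -0.3092, 0.0885]
tool_rot: [0.694, 0.111, 0.703, -0.11]
contact_force: [-17.3, 5.2, 8.0]
gripper_width: 0.152
t: 10.05
eef_pos: [0.6262, -0.3046, 0.0886]
tool_rot: [0.699, 0.082, 0.706, -0.081]
contact_force: [-13.3, 2.9, 4.9]
gripper_width: 0.152
t 10.05 p [ 0.6262 -0.3046  0.0886] yaw_y 76.71 xz [-0.011  0.002 -1.   ] F [-13.3   2.9   4.9] w 0.152 q7 [ 0.42  0.68 -0.08  1.6   0.07  0.87  1.65]
```

```bash
python3 -m jog '[{"gripper":0.5,"dx":-0.005,"dy":0,"dz":0,"rx":0,"ry":0,"rz":0},{"gripper":0.4,"dx":-0.005,"dy":0,"dz":0,"rx":0,"ry":0,"rz":0},{"gripper":0.4,"dx":-0.005,"dy":0,"dz":0,"rx":0,"ry":0,"rz":0},{"gripper":0.4,"dx":-0.005,"dy":0,"dz":0.05,"rx":0,"ry":0,"rz":0},{"gripper":0.4,"dx":-0.005,"dy":0,"dz":0.1,"rx":0,"ry":0,"rz":0},{"gripper":0.4,"dx":-0.005,"dy":0.02,"dz":0.15,"rx":0,"ry":0,"rz":-8},{"gripper":0.4,"dx":-0.015,"dy":0.05,"dz":0.19,"rx":0,"ry":0,"rz":-16},{"gripper":0.2,"dx":-0.025,"dy":0.09,"dz":0.22,"rx":0,"ry":0,"rz":-24},{"gripper":0.2,"dx":-0.035,"dy":0.13,"dz":0.25,"rx":0,"ry":0,"rz":-32},{"gripper":0.2,"dx":-0.045,"dy":0.17,"dz":0.28,"rx":0,"ry":0,"rz":-40}]'; python3 -m jog '[{"gripper":0.2,"dx":-0.01,"dy":0.05,"dz":0.01,"rx":0,"ry":0,"rz":-8},{"gripper":0.2,"dx":-0.02,"dy":0.1,"dz":0.02,"rx":0,"ry":0,"rz":-16},{"gripper":0.2,"dx":-0.03,"dy":0.15,"dz":0.03,"rx":0,"ry":0,"rz":-24},{"gripper":0.2,"dx":-0.04,"dy":0.2,"dz":0.04,"rx":0,"ry":0,"rz":-27},{"gripper":0.2,"dx":-0.04,"dy":0.25,"dz":0.05,"rx":0,"ry":0,"rz":-27},{"gripper":0.2,"dx":-0.04,"dy":0.3,"dz":0.05,"rx":0,"ry":0,"rz":-27},{"gripper":0.2,"dx":-0.04,"dy":0.33,"dz":0.05,"rx":0,"ry":0,"rz":-27},{"gripper":0.2,"dx":-0.04,"dy":0.33,"dz":0.05,"rx":0,"ry":0,"rz":-27}]'; python3 - <<'E'
from h import *
st()
c,W=grab("wrist","w3");np.savez("w3.npz",W=W,p=c["pixels"])
for l in("tray_a","latch0","bay0","feeder"):
  for r in cut_out("wrist",l)[:4]: print(l,round(r["conf"],2),np.round(r["box"]),np.round(np.nanmedian(W[r["mask"]],0),3),rect(W,r["mask"]))
E
```

```text
t: 11.05
eef_pos: [0.5879, -0.1393, 0.367]
tool_rot: [0.632, 0.319, 0.631, -0.318]
contact_force: [1.0, 0.4, 0.3]
gripper_width: 0.801
t: 11.85
eef_pos: [0.5464, 0.1974, 0.4154]
tool_rot: [0.542, 0.454, 0.544, -0.451]
contact_force: [-0.9, -0.7, -0.9]
gripper_width: 0.802
t 11.85 p [0.5464 0.1974 0.4154] yaw_y 10.42 xz [ 0.     0.004 -1.   ] F [-0.9 -0.7 -0.9] w 0.802 q7 [-0.33  0.22 -0.14  1.55  0.03  1.37 -0.3 ]
tray_a 0.95 [300.  53.  43. 100.] [0.478 0.351 0.019] (((476.8614196777344, 347.58258056640625), (67.14322662353516, 154.4964599609375), 8.54677677154541), 3829)
tray_a 0.74 [230.  53.  53. 103.] [0.374 0.333 0.019] (((367.5553894042969, 326.92913818359375), (71.7552719116211, 149.84974670410156), 12.721074104309082), 3909)
tray_a 0.71 [365.  73.  42.  95.] [0.597 0.342 0.019] (((599.7977294921875, 338.5126953125), (71.16952514648438, 152.79112243652344), 11.094971656799316), 3679)
latch0 0.77 [291. 242.  10.  21.] [ 0.521 -0.008  0.017] (((519.4766845703125, -10.472209930419922), (34.79125213623047, 36.08721160888672), 89.726806640625), 235)
latch0 0.67 [297. 207.  19.  15.] [0.518 0.077 0.017] (((518.30078125, 75.26819610595703), (35.527462005615234, 32.8531494140625), 0.7177688479423523), 250)
latch0 0.45 [285. 276.  15.  11.] [ 0.521 -0.092  0.017] (((520.075927734375, -92.980224609375), (35.1395263671875, 30.696928024291992), 0.5702377557754517), 185)
latch0 0.16 [344. 255. 182. 157.] [0.611 0.02  0.02 ] (((602.5406494140625, 20.737655639648438), (323.5221862792969, 358.548095703125), 0.4845210313796997), 17972)
bay0 0.8 [344. 255. 176. 160.] [0.612 0.021 0.02 ] (((619.6737670898438, 0.8567657470703125), (424.3811950683594, 373.6672668457031), 86.47383117675781), 18356)
feeder 0.84 [343. 254. 180. 157.] [0.612 0.02  0.02 ] (((612.68359375, 14.820587158203125), (371.2917785644531, 389.0560607910156), 75.87973022460938), 18218)
```

View pics/w3.png

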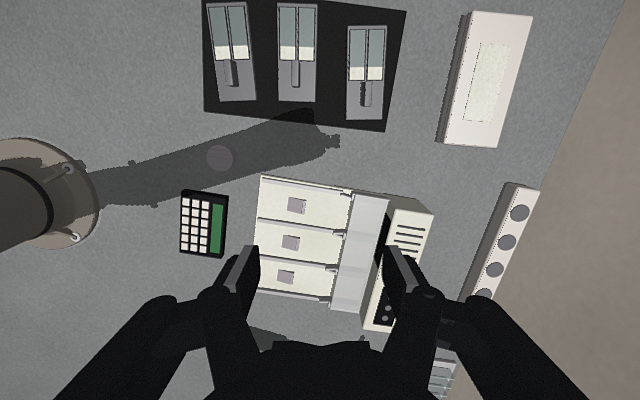

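The wrist view shows three trays on the mat at pixels (230, 53), (297, 53) and (366, 73), with their fins towards the bottom of the picture (-y). The feeder is at (344, 255). Now I'll locate the fins and the ribs.

```bash
cat >> h.py <<'E'
def fins(W,p=None):
    v,z=W[...,:2],W[...,2]
    m=((abs(z-.054)<.007)&(W[...,0]>.25)&(W[...,0]<.8)&(W[...,1]>.12)&(W[...,1]<.45)).astype(np.uint8)
    n,lab,s,_=cv2.connectedComponentsWithStats(m)
    for i in range(1,n):
        if s[i,4]<40: continue
        r,k=rect(W,lab==i);(cx,cy),(w,h),a=r
        if max(w,h)>60: continue
        if h>w:a+=90
        print("fin",np.round([cx,cy],1),"len",round(max(w,h),1),"th",round(min(w,h),1),"ang",round(a,1),k)
E
python3 - <<'E'
from h import *
z=np.load("w3.npz");W=z["W"];fins(W)
for n in("w3","top0","side0"):
    W=np.load(n+".npz")["W"];x,y,zz=W[...,0],W[...,1],W[...,2]
    for xa,xb in((.46,.52),(.53,.59)):
        m=(zz>.0165)&(zz<.026)&(x>xa)&(x<xb)&(abs(y)<.16)
        hgt,e=np.histogram(y[m],bins=np.arange(-.16,.16,.004))
        print(n,xa,[(round(e[i]+.002,3),int(hgt[i])) for i in np.argsort(hgt)[-9:]])
    m=(abs(zz-.037)<.004)&(abs(y)<.11)&(x>.55)&(x<.72);print("roof",rect(W,m))
    m=(abs(zz-.085)<.005)&(abs(y)<.16)&(x>.65);print("hous",rect(W,m))
E
```

```text
fin [377.  295.9] len 38.6 th 12.6 ang 103.1 227
fin [482.3 314.6] len 39.9 th 11.6 ang 99.0 215
fin [605.3 305. ] len 38.6 th 12.4 ang 101.4 198
w3 0.46 [(np.float64(0.03), 36), (np.float64(-0.138), 40), (np.float64(-0.054), 40), (np.float64(0.038), 44), (np.float64(-0.05), 49), (np.float64(0.034), 52), (np.float64(-0.134), 56), (np.float64(0.122), 56), (np.float64(0.118), 58)]
w3 0.53 [(np.float64(-0.138), 32), (np.float64(-0.054), 37), (np.float64(-0.05), 41), (np.float64(-0.046), 43), (np.float64(0.034), 51), (np.float64(-0.134), 53), (np.float64(0.038), 55), (np.float64(0.118), 61), (np.float64(0.122), 66)]
roof (((658.1118774414062, -0.066162109375), (70.86509704589844, 220.34901428222656), 0.776017427444458), 3086)
hous (((727.7802124023438, -5.738677978515625), (73.81805419921875, 270.82861328125), 0.5911720395088196), 2947)
top0 0.46 [(np.float64(-0.138), 5), (np.float64(-0.13), 7), (np.float64(0.034), 9), (np.float64(0.118), 9), (np.float64(-0.046), 10), (np.float64(-0.134), 11), (np.float64(0.122), 13), (np.float64(0.038), 13), (np.float64(-0.05), 14)]
top0 0.53 [(np.float
[... 447 characters left out ...]
0 0.46 [(np.float64(0.038), 12), (np.float64(0.122), 12), (np.float64(-0.054), 13), (np.float64(0.03), 13), (np.float64(0.114), 14), (np.float64(0.034), 15), (np.float64(-0.134), 17), (np.float64(-0.138), 19), (np.float64(-0.05), 22)]
side0 0.53 [(np.float64(0.03), 8), (np.float64(-0.046), 10), (np.float64(0.122), 11), (np.float64(-0.05), 14), (np.float64(0.034), 16), (np.float64(-0.054), 17), (np.float64(0.118), 17), (np.float64(-0.134), 18), (np.float64(-0.138), 22)]
roof (((646.934814453125, 0.124725341796875), (93.7525405883789, 219.78933715820312), 0.5653606653213501), 864)
hous (((1132.117431640625, -8.715789794921875), (894.5509643554688, 317.9349670410156), 1.2977770566940308), 1382)
```

Lane centre lines at x≈0.52 are y = 0.077, -0.0075 and -0.0925, the feeder yaw is about 0.7° and bay x is about 0.615. I'll hover over the middle tray.

```bash
python3 -m jog '[{"gripper":0.4,"dx":-0.02,"dy":0.03,"dz":-0.04,"rx":0,"ry":0,"rz":-1.4},{"gripper":0.4,"dx":-0.04,"dy":0.06,"dz":-0.08,"rx":0,"ry":0,"rz":-1.4},{"gripper":0.4,"dx":-0.05,"dy":0.09,"dz":-0.12,"rx":0,"ry":0,"rz":-1.4},{"gripper":0.4,"dx":-0.064,"dy":0.117,"dz":-0.16,"rx":0,"ry":0,"rz":-1.4},{"gripper":0.4,"dx":-0.064,"dy":0.117,"dz":-0.2,"rx":0,"ry":0,"rz":-1.4},{"gripper":0.4,"dx":-0.064,"dy":0.117,"dz":-0.215,"rx":0,"ry":0,"rz":-1.4},{"gripper":0.4,"dx":-0.064,"dy":0.117,"dz":-0.215,"rx":0,"ry":0,"rz":-1.4}]' 80;  python3 -c "
from h import *
st();c,W=grab('wrist');fins(W)"
```

```text
t: 12.8
eef_pos: [0.4832, 0.3038, 0.1973]
tool_rot: [0.534, 0.461, 0.535, -0.465]
contact_force: [-0.3, 0.2, -0.1]
gripper_width: 0.601
t 12.8 p [0.4832 0.3038 0.1973] yaw_y 8.27 xz [-0.004 -0.004 -1.   ] F [-0.3  0.2 -0.1] w 0.601 q7 [-0.5   0.38 -0.21  1.85  0.1   0.93 -0.61]
fin [482.4 315.3] len 39.3 th 11.1 ang 98.6 475
fin [377.1 296.6] len 40.1 th 12.4 ang 102.5 556
fin [604.6 306.3] len 39.1 th 12.2 ang 100.7 521
```

```bash
python3 -m jog '[{"gripper":0.4,"dx":0,"dy":0,"dz":0,"rx":0,"ry":0,"rz":0}]'
```

```text
t: 12.95
eef_pos: [0.4855, 0.3057, 0.2016]
tool_rot: [0.535, 0.464, 0.534, -0.462]
contact_force: [0.2, -0.3, 1.0]
gripper_width: 0.6
```

```bash
python3 -m jog '[{"gripper":0.4,"dx":-0.003,"dy":0.0095,"dz":-0.04,"rx":0,"ry":0,"rz":0},{"gripper":0.4,"dx":-0.003,"dy":0.0095,"dz":-0.08,"rx":0,"ry":0,"rz":0},{"gripper":0.4,"dx":-0.003,"dy":0.0095,"dz":-0.12,"rx":0,"ry":0,"rz":0},{"gripper":0.4,"dx":-0.003,"dy":0.0095,"dz":-0.145,"rx":0,"ry":0,"rz":0},{"gripper":0.4,"dx":-0.003,"dy":0.0095,"dz":-0.1565,"rx":0,"ry":0,"rz":0},{"gripper":0.4,"dx":-0.003,"dy":0.0095,"dz":-0.1565,"rx":0,"ry":0,"rz":0},{"gripper":1,"dx":-0.003,"dy":0.0095,"dz":-0.1565,"rx":0,"ry":0,"rz":0},{"gripper":1,"dx":-0.003,"dy":0.0095,"dz":-0.1565,"rx":0,"ry":0,"rz":0},{"gripper":1,"dx":-0.003,"dy":0.0095,"dz":-0.1565,"rx":0,"ry":0,"rz":0},{"gripper":1,"dx":-0.003,"dy":0.0095,"dz":-0.1565,"rx":0,"ry":0,"rz":0}]' 80;  python3 -c "
from h import *
st()"
```

```text
t: 13.95
eef_pos: [0.4822, 0.3163, 0.0453]
tool_rot: [0.535, 0.463, 0.535, -0.461]
contact_force: [0.1, 0.1, 7.8]
gripper_width: 0.127
t 13.95 p [0.4822 0.3163 0.0453] yaw_y 8.35 xz [ 0.003  0.002 -1.   ] F [0.1 0.1 7.8] w 0.127 q7 [-0.55  0.59 -0.18  1.93  0.17  0.63 -0.69]
```

```bash
python3 -m jog '[{"gripper":1,"dx":0,"dy":0,"dz":0.03,"rx":0,"ry":0,"rz":0},{"gripper":1,"dx":0,"dy":0,"dz":0.07,"rx":0,"ry":0,"rz":-2},{"gripper":1,"dx":0.0,"dy":-0.03,"dz":0.08,"rx":0,"ry":0,"rz":-10},{"gripper":1,"dx":0.0,"dy":-0.065,"dz":0.08,"rx":0,"ry":0,"rz":-18},{"gripper":1,"dx":0.0,"dy":-0.1,"dz":0.08,"rx":0,"ry":0,"rz":-26},{"gripper":1,"dx":0.0,"dy":-0.135,"dz":0.08,"rx":0,"ry":0,"rz":-34},{"gripper":1,"dx":0.0,"dy":-0.17,"dz":0.08,"rx":0,"ry":0,"rz":-42},{"gripper":1,"dx":0.0,"dy":-0.205,"dz":0.08,"rx":0,"ry":0,"rz":-50},{"gripper":1,"dx":0.005,"dy":-0.24,"dz":0.08,"rx":0,"ry":0,"rz":-58},{"gripper":1,"dx":0.009,"dy":-0.275,"dz":0.08,"rx":0,"ry":0,"rz":-66}]';python3 -m jog '[{"gripper":1,"dx":0,"dy":-0.035,"dz":0,"rx":0,"ry":0,"rz":-8},{"gripper":1,"dx":0,"dy":-0.07,"dz":0,"rx":0,"ry":0,"rz":-16},{"gripper":1,"dx":0,"dy":-0.105,"dz":0,"rx":0,"ry":0,"rz":-24},{"gripper":1,"dx":0,"dy":-0.134,"dz":0,"rx":0,"ry":0,"rz":-31.7},{"gripper":1,"dx":0,"dy":-0.134,"dz":0,"rx":0,"ry":0,"rz":-31.7},{"gripper":1,"dx":0,"dy":-0.134,"dz":0,"rx":0,"ry":0,"rz":-31.7},{"gripper":1,"dx":0,"dy":-0.134,"dz":0,"rx":0,"ry":0,"rz":-31.7}]';  python3 -c "
from h import *
st();c,W=grab('wrist','w4')"
```

```text
t: 14.95
eef_pos: [0.4898, 0.0393, 0.124]
tool_rot: [0.195, 0.68, 0.195, -0.679]
contact_force: [1.2, -0.4, -3.5]
gripper_width: 0.128
t: 15.65
eef_pos: [0.4899, -0.0921, 0.1235]
tool_rot: [-0.005, -0.707, -0.005, 0.707]
contact_force: [0.1, -0.1, -2.7]
gripper_width: 0.12
t 15.65 p [ 0.4899 -0.0921  0.1235] yaw_y -89.18 xz [-0.     0.001 -1.   ] F [ 0.1 -0.1 -2.7] w 0.12 q7 [-0.17  0.37  0.28  2.1  -0.16  0.69 -1.34]
```

View pics/w4.png

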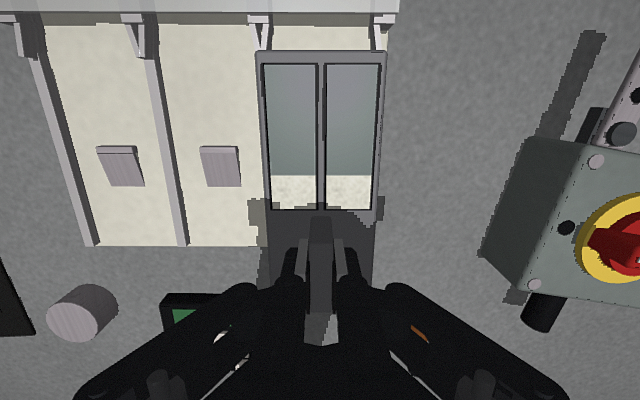

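The tray is held over lane 0 with its front at rows 50–210. It looks well aligned. I'll check its lateral position and tilt numerically.

```bash
cat >> h.py <<'E'
def held():
    o=get_obs();t=o["eef_pos"];c,W=grab("wrist");x,y,z=W[...,0],W[...,1],W[...,2]
    m=(abs(z-(t[2]-.027))<.012)&(abs(y-t[1])<.05)&(x>t[0]+.03)&(x<t[0]+.14)
    r,k=rect(W,m);A=np.c_[x[m]-t[0],y[m]-t[1],np.ones(m.sum())];s=np.linalg.lstsq(A,z[m],rcond=None)[0]
    print("held rect",np.round(r[0],1),np.round(r[1],1),round(r[2],1),"front x",np.round(np.percentile(x[m],99.5),4),"slope",np.round(s,3),k)
    for a in (.50,.54):
        m=(z>.0165)&(z<.023)&(x>a-.03)&(x<a+.03)&(abs(y)<.16)
        h,e=np.histogram(y[m],bins=np.arange(-.16,.16,.002));i=np.where(h>5)[0]
        print("ribs@",a,[(round(e[j]+.001,3),int(h[j])) for j in i])
E
python3 -c "
from h import *
held()"
```

```text
held rect [558.5 -92.8] [77.7 66.3] 0.7 front x 0.597 slope [-0.01   0.     0.098] 18426
ribs@ 0.5 [(np.float64(-0.023), 31), (np.float64(-0.021), 28), (np.float64(-0.019), 32), (np.float64(-0.017), 31), (np.float64(-0.015), 32), (np.float64(-0.013), 29), (np.float64(-0.011), 32), (np.float64(-0.009), 34), (np.float64(-0.007), 31), (np.float64(-0.005), 31), (np.float64(-0.003), 29), (np.float64(-0.001), 32), (np.float64(0.001), 34), (np.float64(0.003), 34), (np.float64(0.005), 31), (np.float64(0.007), 13), (np.float64(0.029), 101), (np.float64(0.031), 219), (np.float64(0.033), 167), (np.float64(0.035), 157), (np.float64(0.037), 141), (np.float64(0.039), 10), (np.float64(0.061), 18), (np.float64(0.063), 39), (np.float64(0.065), 35), (np.float64(0.067), 31), (np.float64(0.069), 35), (np.float64(0.071), 31), (np.float64(0.073), 34), (np.float64(0.075), 35), (np.float64(0.077), 31), (np.float64(0.079), 40), (np.float64(0.081), 33), (np.float64(0.083), 37), (np.float64(0.085), 31), (np.float64(0.087), 37), (np.float64(0.089), 37), (np.float64(0.091), 26), (np.float64(0.113), 24), (np.floa
[... 528 characters left out ...]
t64(0.007), 19), (np.float64(0.029), 37), (np.float64(0.031), 308), (np.float64(0.033), 186), (np.float64(0.035), 181), (np.float64(0.037), 180), (np.float64(0.039), 48), (np.float64(0.061), 31), (np.float64(0.063), 66), (np.float64(0.065), 54), (np.float64(0.067), 49), (np.float64(0.069), 54), (np.float64(0.071), 53), (np.float64(0.073), 51), (np.float64(0.075), 51), (np.float64(0.077), 52), (np.float64(0.079), 62), (np.float64(0.081), 53), (np.float64(0.083), 53), (np.float64(0.085), 51), (np.float64(0.087), 59), (np.float64(0.089), 55), (np.float64(0.091), 38), (np.float64(0.115), 344), (np.float64(0.117), 231), (np.float64(0.119), 196), (np.float64(0.121), 171), (np.float64(0.123), 138)]
```

```bash
python3 -m jog '[{"gripper":1,"dx":0,"dy":0,"dz":-0.03,"rx":0,"ry":0,"rz":0},{"gripper":1,"dx":0,"dy":0,"dz":-0.055,"rx":0,"ry":0,"rz":0},{"gripper":1,"dx":0,"dy":0,"dz":-0.066,"rx":0,"ry":0,"rz":0},{"gripper":1,"dx":0,"dy":0,"dz":-0.071,"rx":0,"ry":0,"rz":0},{"gripper":1,"dx":0,"dy":0,"dz":-0.072,"rx":0,"ry":0,"rz":0},{"gripper":1,"dx":0,"dy":0,"dz":-0.072,"rx":0,"ry":0,"rz":0}]';  python3 -c "
from h import *
st()"
```

```text
t: 16.35
eef_pos: [0.489, -0.0924, 0.0533]
tool_rot: [-0.004, -0.706, -0.005, 0.708]
contact_force: [-9.8, 4.2, 18.7]
gripper_width: 0.123
t 16.35 p [ 0.489  -0.0924  0.0533] yaw_y -89.28 xz [-0.002  0.002 -1.   ] F [-9.8  4.2 18.7] w 0.123 q7 [-0.12  0.49  0.23  2.13 -0.22  0.54 -1.29]
```

```bash
python3 -m jog '[{"gripper":1,"dx":0.01,"dy":0,"dz":0.001,"rx":0,"ry":0,"rz":0},{"gripper":1,"dx":0.025,"dy":0,"dz":0.001,"rx":0,"ry":0,"rz":0},{"gripper":1,"dx":0.04,"dy":0.0005,"dz":0.001,"rx":0,"ry":0,"rz":0},{"gripper":1,"dx":0.055,"dy":0.0005,"dz":0.001,"rx":0,"ry":0,"rz":0},{"gripper":1,"dx":0.07,"dy":0.001,"dz":0.001,"rx":0,"ry":0,"rz":0},{"gripper":1,"dx":0.082,"dy":0.001,"dz":0.001,"rx":0,"ry":0,"rz":0},{"gripper":1,"dx":0.088,"dy":0.001,"dz":0.001,"rx":0,"ry":0,"rz":0},{"gripper":1,"dx":0.088,"dy":0.001,"dz":0.001,"rx":0,"ry":0,"rz":0}]';  python3 -c "
from h import *
st()"
```

```text
t: 17.15
eef_pos: [0.5793, -0.0922, 0.0534]
tool_rot: [0.004, 0.708, 0.004, -0.706]
contact_force: [0.7, 0.9, 2.6]
gripper_width: 0.125
t 17.15 p [ 0.5793 -0.0922  0.0534] yaw_y -89.31 xz [ 0.002  0.    -1.   ] F [0.7 0.9 2.6] w 0.125 q7 [-0.13  0.6   0.24  1.93 -0.22  0.64 -1.31]
```

```bash
python3 -m jog '[{"gripper":1,"dx":0.002,"dy":0,"dz":0,"rx":0,"ry":0,"rz":0},{"gripper":1,"dx":0.004,"dy":0,"dz":0,"rx":0,"ry":0,"rz":0},{"gripper":1,"dx":0.004,"dy":0,"dz":0,"rx":0,"ry":0,"rz":0}]';python3 -m jog '[{"gripper":1,"dx":0.002,"dy":0,"dz":0,"rx":0,"ry":0,"rz":0},{"gripper":1,"dx":0.003,"dy":0,"dz":0,"rx":0,"ry":0,"rz":0},{"gripper":1,"dx":0.003,"dy":0,"dz":0,"rx":0,"ry":0,"rz":0}]';  python3 -c "
from h import *
st()"
```

```text
t: 17.45
eef_pos: [0.5808, -0.0924, 0.0534]
tool_rot: [-0.004, -0.706, -0.004, 0.708]
contact_force: [-6.8, 1.6, 10.5]
gripper_width: 0.124
t: 17.75
eef_pos: [0.5836, -0.0927, 0.0534]
tool_rot: [-0.004, -0.706, -0.004, 0.708]
contact_force: [-7.0, 0.8, 10.7]
gripper_width: 0.128
t 17.75 p [ 0.5836 -0.0927  0.0534] yaw_y -89.37 xz [-0.002  0.    -1.   ] F [-7.   0.8 10.7] w 0.128 q7 [-0.13  0.6   0.24  1.91 -0.22  0.65 -1.31]
```

```bash
python3 -m jog '[{"gripper":1,"dx":0.002,"dy":0,"dz":0.0005,"rx":0,"ry":0,"rz":0},{"gripper":1,"dx":0.002,"dy":0,"dz":0.0005,"rx":0,"ry":0,"rz":0}]';python3 -m jog '[{"gripper":1,"dx":0.002,"dy":0,"dz":0,"rx":0,"ry":0,"rz":0},{"gripper":1,"dx":0.002,"dy":0,"dz":0,"rx":0,"ry":0,"rz":0}]';  python3 - <<'E'
from h import *
st();c,W=grab('wrist','w5')
x,y,z=W[...,0],W[...,1],W[...,2]
m=(abs(z-.026)<.005)&(abs(y+.092)<.03)&(x<.56);print(rect(W,m),np.nanmin(x[m]))
E
```

```text
t: 17.95
eef_pos: [0.5861, -0.0926, 0.0534]
tool_rot: [-0.004, -0.707, -0.004, 0.708]
contact_force: [-6.0, 0.3, 7.7]
gripper_width: 0.124
t: 18.15
eef_pos: [0.5861, -0.0926, 0.0533]
tool_rot: [-0.004, -0.705, -0.004, 0.709]
contact_force: [-12.3, 1.2, 13.7]
gripper_width: 0.126
t 18.15 p [ 0.5861 -0.0926  0.0533] yaw_y -89.38 xz [-0.006  0.001 -1.   ] F [-12.3   1.2  13.7] w 0.126 q7 [-0.13  0.61  0.24  1.9  -0.22  0.66 -1.31]
(((557.9845581054688, -63.517784118652344), (2.7207350730895996, 3.920835256576538), 87.72078704833984), 19) 0.5560798741529644
```

View pics/w5.png

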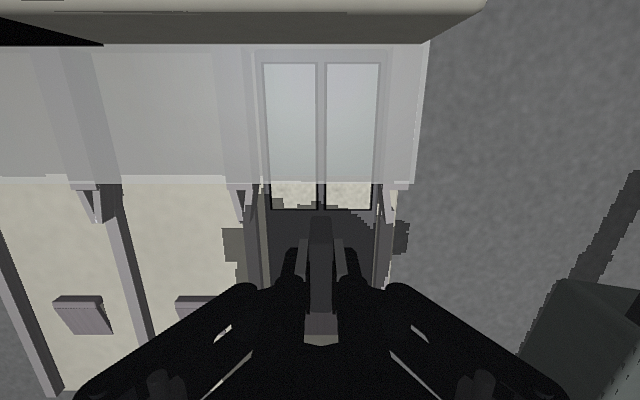

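Contact at x=0.586 means the tray is against the end wall. I'll release and go to hover over the nearest-x tray.

```bash
python3 -m jog '[{"gripper":0.4,"dx":-0.002,"dy":0,"dz":0,"rx":0,"ry":0,"rz":0},{"gripper":0.4,"dx":-0.002,"dy":0,"dz":0,"rx":0,"ry":0,"rz":0},{"gripper":0.4,"dx":-0.002,"dy":0,"dz":0,"rx":0,"ry":0,"rz":0},{"gripper":0.4,"dx":-0.002,"dy":0,"dz":0.04,"rx":0,"ry":0,"rz":0},{"gripper":0.4,"dx":-0.02,"dy":0,"dz":0.08,"rx":0,"ry":0,"rz":4},{"gripper":0.4,"dx":-0.04,"dy":0.03,"dz":0.12,"rx":0,"ry":0,"rz":12},{"gripper":0.4,"dx":-0.06,"dy":0.07,"dz":0.15,"rx":0,"ry":0,"rz":20},{"gripper":0.4,"dx":-0.08,"dy":0.11,"dz":0.15,"rx":0,"ry":0,"rz":28},{"gripper":0.4,"dx":-0.1,"dy":0.15,"dz":0.15,"rx":0,"ry":0,"rz":36},{"gripper":0.4,"dx":-0.12,"dy":0.19,"dz":0.15,"rx":0,"ry":0,"rz":44}]';  python3 -m jog '[{"gripper":0.4,"dx":-0.01,"dy":0.03,"dz":0,"rx":0,"ry":0,"rz":8},{"gripper":0.4,"dx":-0.02,"dy":0.06,"dz":0,"rx":0,"ry":0,"rz":16},{"gripper":0.4,"dx":-0.03,"dy":0.09,"dz":0,"rx":0,"ry":0,"rz":24},{"gripper":0.4,"dx":-0.04,"dy":0.12,"dz":0,"rx":0,"ry":0,"rz":32},{"gripper":0.4,"dx":-0.05,"dy":0.15,"dz":0,"rx":0,"ry":0,"rz":40},{"gripper":0.4,"dx":-0.07,"dy":0.18,"dz":0,"rx":0,"ry":0,"rz":48},{"gripper":0.4,"dx":-0.09,"dy":0.2,"dz":0,"rx":0,"ry":0,"rz":56},{"gripper":0.4,"dx":-0.09,"dy":0.2,"dz":0,"rx":0,"ry":0,"rz":58},{"gripper":0.4,"dx":-0.09,"dy":0.2,"dz":0,"rx":0,"ry":0,"rz":58},{"gripper":0.4,"dx":-0.09,"dy":0.2,"dz":0,"rx":0,"ry":0,"rz":58}]';python3 - <<'E'
from h import *
st();c,W=grab('wrist');fins(W)
for n in("side","top"):
    c,W=grab(n)
    for lo,hi in ((.51,.53),(.53,.54)):
      for y0 in(-.0925,-.008,.077):
        m=(W[...,0]>lo)&(W[...,0]<hi)&(abs(W[...,1]-y0)<.011);print(n,lo,y0,np.round(np.nanmedian(W[m][:,2]),4),m.sum())
    cv2.imwrite(f"pics/{n}2.png",cv2.resize(c["pixels"][150:330,220:460],None,fx=2.5,fy=2.5) if n=="side" else c["pixels"])
    m=(abs(W[...,2]-.062)<.006)&(abs(W[...,0]-.58)<.05)&(abs(W[...,1]+.09)<.04);print(n,rect(W,m))
E
```

```text
t: 19.2
eef_pos: [0.4686, 0.0994, 0.2038]
tool_rot: [0.271, 0.654, 0.271, -0.652]
contact_force: [0.9, 0.5, 0.3]
gripper_width: 0.599
t: 20.2
eef_pos: [0.3795, 0.2973, 0.2031]
tool_rot: [0.552, 0.443, 0.552, -0.442]
contact_force: [-0.1, -0.2, 0.1]
gripper_width: 0.604
t 20.2 p [0.3795 0.2973 0.2031] yaw_y 12.54 xz [ 0.  0. -1.] F [-0.1 -0.2  0.1] w 0.604 q7 [-0.6   0.23 -0.23  2.04  0.07  0.88 -0.64]
fin [376.5 296.9] len 39.5 th 10.5 ang 102.7 424
fin [604.3 306.1] len 39.9 th 13.4 ang 101.6 551
fin [733.4 129.3] len 58.0 th 3.0 ang 1.3 317
side 0.51 -0.0925 0.0168 39
side 0.51 -0.008 0.0163 37
side 0.51 0.077 0.016 28
side 0.53 -0.0925 0.0215 28
side 0.53 -0.008 0.0154 8
side 0.53 0.077 0.0145 12
side (((578.5867919921875, -97.19466400146484), (16.16851806640625, 40.11189270019531), 88.55084991455078), 44)
top 0.51 -0.0925 0.0145 30
top 0.51 -0.008 0.0157 31
top 0.51 0.077 0.0156 31
top 0.53 -0.0925 0.0181 18
top 0.53 -0.008 0.0144 17
top 0.53 0.077 0.0155 10
top (((582.5607299804688, -94.61953735351562), (11.38193416595459, 37.87484359741211), 88.36399841308594), 34)
```

View pics/side2.png

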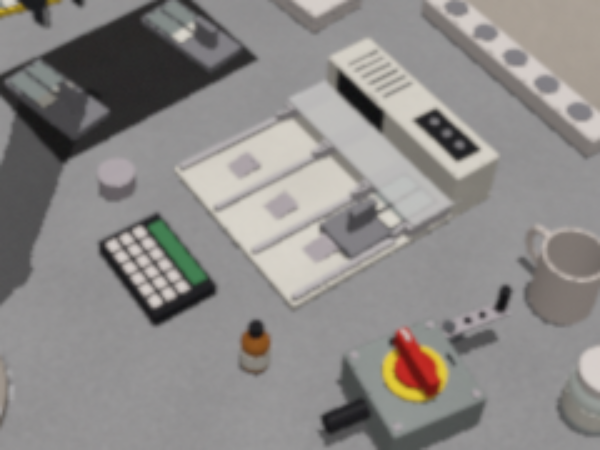

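Tray 1 sits home in lane 0, with the latch visible behind it at (320, 247). The hasp is out and the isolator is off. Now the second tray.

```bash
python3 -m jog '[{"gripper":0.4,"dx":-0.003,"dy":-0.0005,"dz":-0.04,"rx":0,"ry":0,"rz":0},{"gripper":0.4,"dx":-0.003,"dy":-0.0005,"dz":-0.08,"rx":0,"ry":0,"rz":0},{"gripper":0.4,"dx":-0.003,"dy":-0.0005,"dz":-0.12,"rx":0,"ry":0,"rz":0},{"gripper":0.4,"dx":-0.003,"dy":-0.0005,"dz":-0.145,"rx":0,"ry":0,"rz":0},{"gripper":0.4,"dx":-0.003,"dy":-0.0005,"dz":-0.158,"rx":0,"ry":0,"rz":0},{"gripper":0.4,"dx":-0.003,"dy":-0.0005,"dz":-0.158,"rx":0,"ry":0,"rz":0},{"gripper":1,"dx":-0.003,"dy":-0.0005,"dz":-0.158,"rx":0,"ry":0,"rz":0},{"gripper":1,"dx":-0.003,"dy":-0.0005,"dz":-0.158,"rx":0,"ry":0,"rz":0},{"gripper":1,"dx":-0.003,"dy":-0.0005,"dz":-0.158,"rx":0,"ry":0,"rz":0},{"gripper":1,"dx":-0.003,"dy":-0.0005,"dz":-0.158,"rx":0,"ry":0,"rz":0}]' 80;  python3 -c "
from h import *
st()"
```

```text
t: 21.35
eef_pos: [0.377, 0.2978, 0.0465]
tool_rot: [0.552, 0.443, 0.552, -0.441]
contact_force: [0.2, -0.7, 5.9]
gripper_width: 0.126
t 21.35 p [0.377  0.2978 0.0465] yaw_y 12.62 xz [ 0.002  0.002 -1.   ] F [ 0.2 -0.7  5.9] w 0.126 q7 [-0.65  0.48 -0.18  2.15  0.17  0.52 -0.74]
```

```bash
python3 -m jog '[{"gripper":1,"dx":0,"dy":0,"dz":0.03,"rx":0,"ry":0,"rz":0},{"gripper":1,"dx":0.01,"dy":0,"dz":0.07,"rx":0,"ry":0,"rz":-4},{"gripper":1,"dx":0.02,"dy":-0.02,"dz":0.08,"rx":0,"ry":0,"rz":-12},{"gripper":1,"dx":0.035,"dy":-0.045,"dz":0.08,"rx":0,"ry":0,"rz":-20},{"gripper":1,"dx":0.05,"dy":-0.07,"dz":0.08,"rx":0,"ry":0,"rz":-28},{"gripper":1,"dx":0.065,"dy":-0.1,"dz":0.08,"rx":0,"ry":0,"rz":-36},{"gripper":1,"dx":0.08,"dy":-0.13,"dz":0.08,"rx":0,"ry":0,"rz":-44},{"gripper":1,"dx":0.095,"dy":-0.16,"dz":0.08,"rx":0,"ry":0,"rz":-52},{"gripper":1,"dx":0.105,"dy":-0.19,"dz":0.08,"rx":0,"ry":0,"rz":-60},{"gripper":1,"dx":0.113,"dy":-0.22,"dz":0.08,"rx":0,"ry":0,"rz":-68}]';python3 -m jog '[{"gripper":1,"dx":0,"dy":-0.03,"dz":0,"rx":0,"ry":0,"rz":-8},{"gripper":1,"dx":0,"dy":-0.06,"dz":0,"rx":0,"ry":0,"rz":-16},{"gripper":1,"dx":0,"dy":-0.08,"dz":0,"rx":0,"ry":0,"rz":-24},{"gripper":1,"dx":0,"dy":-0.0855,"dz":0,"rx":0,"ry":0,"rz":-32},{"gripper":1,"dx":0,"dy":-0.0855,"dz":0,"rx":0,"ry":0,"rz":-34},{"gripper":1,"dx":0,"dy":-0.0855,"dz":0,"rx":0,"ry":0,"rz":-34},{"gripper":1,"dx":0,"dy":-0.0855,"dz":0,"rx":0,"ry":0,"rz":-34}]';  python3 -c "
from h import *
st();held()" | cut -c1-400
```

```text
t: 22.35
eef_pos: [0.4893, 0.0758, 0.1256]
tool_rot: [0.209, 0.676, 0.209, -0.675]
contact_force: [0.3, -1.1, -3.6]
gripper_width: 0.124
t: 23.05
eef_pos: [0.4888, -0.0081, 0.1252]
tool_rot: [0.005, 0.707, 0.005, -0.707]
contact_force: [-0.0, 0.7, -2.7]
gripper_width: 0.129
t 23.05 p [ 0.4888 -0.0081  0.1252] yaw_y -89.24 xz [ 0.  0. -1.] F [-0.   0.7 -2.7] w 0.129 q7 [-0.35  0.35  0.29  2.12 -0.16  0.69 -1.51]
held rect [557.4  -9.1] [77.8 66.4] 0.9 front x 0.5959 slope [-0.01   0.001  0.099] 18199
ribs@ 0.5 [(np.float64(-0.141), 9), (np.float64(-0.139), 139), (np.float64(-0.137), 164), (np.float64(-0.135), 143), (np.float64(-0.133), 210), (np.float64(-0.131), 119), (np.float64(-0.107), 28), (np.float64(-0.105), 32), (np.float64(-0.103), 29), (np.float64(-0.101), 34), (np.float64(-0.099), 26), (np.float64(-0.097), 29), (np.float64(-0.095), 32), (np.float64(-0.093), 32), (np.float64(-0.091), 
ribs@ 0.54 [(np.float64(-0.139), 132), (np.float64(-0.137), 189), (np.float64(-0.135), 168), (np.float64(-0.133), 147), (np.float64(-0.131), 91), (np.float64(-0.107), 50), (np.float64(-0.105), 55), (np.float64(-0.103), 52), (np.float64(-0.101), 59), (np.float64(-0.099), 50), (np.float64(-0.097), 51), (np.float64(-0.095), 53), (np.float64(-0.093), 56), (np.float64(-0.091), 46), (np.float64(-0.089),
```

```bash
python3 -m jog '[{"gripper":1,"dx":0,"dy":0.001,"dz":-0.03,"rx":0,"ry":0,"rz":0},{"gripper":1,"dx":0,"dy":0.001,"dz":-0.055,"rx":0,"ry":0,"rz":0},{"gripper":1,"dx":0,"dy":0.001,"dz":-0.066,"rx":0,"ry":0,"rz":0},{"gripper":1,"dx":0,"dy":0.001,"dz":-0.071,"rx":0,"ry":0,"rz":0},{"gripper":1,"dx":0,"dy":0.001,"dz":-0.072,"rx":0,"ry":0,"rz":0},{"gripper":1,"dx":0,"dy":0.001,"dz":-0.072,"rx":0,"ry":0,"rz":0}]';  python3 -m jog '[{"gripper":1,"dx":0.01,"dy":0,"dz":0.0005,"rx":0,"ry":0,"rz":0},{"gripper":1,"dx":0.025,"dy":0,"dz":0.0005,"rx":0,"ry":0,"rz":0},{"gripper":1,"dx":0.04,"dy":0.0005,"dz":0.0005,"rx":0,"ry":0,"rz":0},{"gripper":1,"dx":0.055,"dy":0.0005,"dz":0.0005,"rx":0,"ry":0,"rz":0},{"gripper":1,"dx":0.07,"dy":0.001,"dz":0.0005,"rx":0,"ry":0,"rz":0},{"gripper":1,"dx":0.082,"dy":0.001,"dz":0.0005,"rx":0,"ry":0,"rz":0},{"gripper":1,"dx":0.09,"dy":0.001,"dz":0.0005,"rx":0,"ry":0,"rz":0},{"gripper":1,"dx":0.09,"dy":0.001,"dz":0.0005,"rx":0,"ry":0,"rz":0}]'
```

```text
t: 23.7
eef_pos: [0.488, -0.0071, 0.0545]
tool_rot: [-0.004, -0.706, -0.005, 0.708]
contact_force: [-8.7, 1.2, 14.6]
gripper_width: 0.124
t: 24.5
eef_pos: [0.5805, -0.0065, 0.0546]
tool_rot: [0.004, 0.708, 0.004, -0.706]
contact_force: [-0.6, -0.0, 4.0]
gripper_width: 0.126
```

Smooth. Now I'll push to the end wall.

```bash
python3 -m jog '[{"gripper":1,"dx":0.002,"dy":0,"dz":0,"rx":0,"ry":0,"rz":0},{"gripper":1,"dx":0.004,"dy":0,"dz":0,"rx":0,"ry":0,"rz":0},{"gripper":1,"dx":0.004,"dy":0,"dz":0,"rx":0,"ry":0,"rz":0}]';python3 -m jog '[{"gripper":1,"dx":0.002,"dy":0,"dz":0,"rx":0,"ry":0,"rz":0},{"gripper":1,"dx":0.003,"dy":0,"dz":0,"rx":0,"ry":0,"rz":0},{"gripper":1,"dx":0.003,"dy":0,"dz":0,"rx":0,"ry":0,"rz":0}]'; python3 -c "
from h import *
st();c,W=grab('wrist','w6')"
```

```text
t: 24.8
eef_pos: [0.5818, -0.0065, 0.0546]
tool_rot: [-0.004, -0.706, -0.004, 0.708]
contact_force: [-8.4, 0.4, 12.8]
gripper_width: 0.118
t: 25.1
eef_pos: [0.5848, -0.0066, 0.0546]
tool_rot: [-0.004, -0.706, -0.004, 0.708]
contact_force: [-8.7, 0.2, 11.3]
gripper_width: 0.125
t 25.1 p [ 0.5848 -0.0066  0.0546] yaw_y -89.35 xz [-0.002  0.    -1.   ] F [-8.7  0.2 11.3] w 0.125 q7 [-0.28  0.59  0.24  1.93 -0.23  0.65 -1.45]
```

```bash
python3 -m jog '[{"gripper":1,"dx":0.002,"dy":0,"dz":0,"rx":0,"ry":0,"rz":0},{"gripper":1,"dx":0.003,"dy":0,"dz":0,"rx":0,"ry":0,"rz":0},{"gripper":1,"dx":0.003,"dy":0,"dz":0,"rx":0,"ry":0,"rz":0}]'; python3 -c "
from h import *
st()"
```

```text
t: 25.45
eef_pos: [0.5849, -0.0066, 0.0545]
tool_rot: [-0.004, -0.704, -0.004, 0.71]
contact_force: [-16.7, 0.6, 22.8]
gripper_width: 0.124
t 25.45 p [ 0.5849 -0.0066  0.0545] yaw_y -89.35 xz [-0.008  0.001 -1.   ] F [-16.7   0.6  22.8] w 0.124 q7 [-0.28  0.6   0.24  1.92 -0.23  0.66 -1.45]
```

```bash
python3 -m jog '[{"gripper":0.4,"dx":-0.003,"dy":0,"dz":0.001,"rx":0,"ry":0,"rz":0},{"gripper":0.4,"dx":-0.003,"dy":0,"dz":0.001,"rx":0,"ry":0,"rz":0},{"gripper":0.4,"dx":-0.003,"dy":0,"dz":0.001,"rx":0,"ry":0,"rz":0},{"gripper":0.4,"dx":-0.003,"dy":0,"dz":0.04,"rx":0,"ry":0,"rz":0},{"gripper":0.4,"dx":-0.02,"dy":0,"dz":0.08,"rx":0,"ry":0,"rz":4},{"gripper":0.4,"dx":-0.03,"dy":0.02,"dz":0.12,"rx":0,"ry":0,"rz":12},{"gripper":0.4,"dx":-0.03,"dy":0.04,"dz":0.15,"rx":0,"ry":0,"rz":20},{"gripper":0.4,"dx":-0.03,"dy":0.07,"dz":0.15,"rx":0,"ry":0,"rz":28},{"gripper":0.4,"dx":-0.03,"dy":0.1,"dz":0.15,"rx":0,"ry":0,"rz":36},{"gripper":0.4,"dx":-0.03,"dy":0.13,"dz":0.15,"rx":0,"ry":0,"rz":44}]';  python3 -m jog '[{"gripper":0.4,"dx":0.01,"dy":0.03,"dz":0,"rx":0,"ry":0,"rz":8},{"gripper":0.4,"dx":0.02,"dy":0.06,"dz":0,"rx":0,"ry":0,"rz":16},{"gripper":0.4,"dx":0.03,"dy":0.09,"dz":0,"rx":0,"ry":0,"rz":24},{"gripper":0.4,"dx":0.04,"dy":0.12,"dz":0,"rx":0,"ry":0,"rz":32},{"gripper":0.4,"dx":0.05,"dy":0.15,"dz":0,"rx":0,"ry":0,"rz":40},{"gripper":0.4,"dx":0.05,"dy":0.18,"dz":0,"rx":0,"ry":0,"rz":48},{"gripper":0.4,"dx":0.05,"dy":0.183,"dz":0,"rx":0,"ry":0,"rz":56},{"gripper":0.4,"dx":0.05,"dy":0.183,"dz":0,"rx":0,"ry":0,"rz":57},{"gripper":0.4,"dx":0.05,"dy":0.183,"dz":0,"rx":0,"ry":0,"rz":57}]';python3 - <<'E'
from h import *
st();c,W=grab('wrist');fins(W)
c,W=grab("top")
for y0 in(-.0925,-.008,.077):
    for lo,hi in ((.51,.53),(.53,.54)):
        m=(W[...,0]>lo)&(W[...,0]<hi)&(abs(W[...,1]-y0)<.011);print(lo,y0,np.round(np.nanmedian(W[m][:,2]),4),m.sum())
    m=(abs(W[...,2]-.062)<.006)&(abs(W[...,0]-.58)<.05)&(abs(W[...,1]-y0)<.04)
    if m.sum()>9:print(rect(W,m))
E
```

```text
t: 26.45
eef_pos: [0.5595, 0.1248, 0.2041]
tool_rot: [0.27, 0.654, 0.27, -0.653]
contact_force: [1.1, -0.0, 1.3]
gripper_width: 0.602
t: 27.35
eef_pos: [0.6095, 0.3056, 0.2032]
tool_rot: [0.547, 0.448, 0.547, -0.448]
contact_force: [-0.4, -0.4, -0.3]
gripper_width: 0.601
t 27.35 p [0.6095 0.3056 0.2032] yaw_y 11.43 xz [ 0.    -0.001 -1.   ] F [-0.4 -0.4 -0.3] w 0.601 q7 [-0.46  0.53 -0.14  1.57  0.08  1.04 -0.42]
fin [604.8 306. ] len 39.8 th 11.2 ang 101.5 428
fin [702. 128.] len 25.6 th 7.6 ang 20.4 174
0.51 -0.0925 0.0152 29
0.53 -0.0925 0.0191 18
(((581.519287109375, -94.35721588134766), (11.296954154968262, 40.8452033996582), 88.52702331542969), 30)
0.51 -0.008 0.0154 31
0.53 -0.008 0.0133 16
(((586.0524291992188, -7.182558059692383), (7.602945327758789, 38.037227630615234), 88.07283020019531), 31)
0.51 0.077 0.0154 29
0.53 0.077 0.0175 10
```

```bash
python3 -m jog '[{"gripper":0.4,"dx":-0.0047,"dy":0.0004,"dz":-0.04,"rx":0,"ry":0,"rz":0},{"gripper":0.4,"dx":-0.0047,"dy":0.0004,"dz":-0.08,"rx":0,"ry":0,"rz":0},{"gripper":0.4,"dx":-0.0047,"dy":0.0004,"dz":-0.12,"rx":0,"ry":0,"rz":0},{"gripper":0.4,"dx":-0.0047,"dy":0.0004,"dz":-0.145,"rx":0,"ry":0,"rz":0},{"gripper":0.4,"dx":-0.0047,"dy":0.0004,"dz":-0.158,"rx":0,"ry":0,"rz":0},{"gripper":0.4,"dx":-0.0047,"dy":0.0004,"dz":-0.158,"rx":0,"ry":0,"rz":0},{"gripper":1,"dx":-0.0047,"dy":0.0004,"dz":-0.158,"rx":0,"ry":0,"rz":0},{"gripper":1,"dx":-0.0047,"dy":0.0004,"dz":-0.158,"rx":0,"ry":0,"rz":0},{"gripper":1,"dx":-0.0047,"dy":0.0004,"dz":-0.158,"rx":0,"ry":0,"rz":0},{"gripper":1,"dx":-0.0047,"dy":0.0004,"dz":-0.158,"rx":0,"ry":0,"rz":0}]' 80;  python3 -c "
from h import *
st()"
```

```text
t: 28.45
eef_pos: [0.6056, 0.3076, 0.0476]
tool_rot: [0.549, 0.448, 0.548, -0.446]
contact_force: [0.3, -0.3, 6.3]
gripper_width: 0.125
t 28.45 p [0.6056 0.3076 0.0476] yaw_y 11.64 xz [ 0.003  0.002 -1.   ] F [ 0.3 -0.3  6.3] w 0.125 q7 [-0.47  0.71 -0.13  1.67  0.12  0.76 -0.45]
```

```bash
python3 -m jog '[{"gripper":1,"dx":0,"dy":0,"dz":0.03,"rx":0,"ry":0,"rz":0},{"gripper":1,"dx":-0.01,"dy":0,"dz":0.07,"rx":0,"ry":0,"rz":-4},{"gripper":1,"dx":-0.02,"dy":-0.02,"dz":0.08,"rx":0,"ry":0,"rz":-12},{"gripper":1,"dx":-0.035,"dy":-0.04,"dz":0.08,"rx":0,"ry":0,"rz":-20},{"gripper":1,"dx":-0.05,"dy":-0.06,"dz":0.08,"rx":0,"ry":0,"rz":-28},{"gripper":1,"dx":-0.065,"dy":-0.08,"dz":0.08,"rx":0,"ry":0,"rz":-36},{"gripper":1,"dx":-0.08,"dy":-0.1,"dz":0.08,"rx":0,"ry":0,"rz":-44},{"gripper":1,"dx":-0.095,"dy":-0.12,"dz":0.08,"rx":0,"ry":0,"rz":-52},{"gripper":1,"dx":-0.105,"dy":-0.14,"dz":0.08,"rx":0,"ry":0,"rz":-60},{"gripper":1,"dx":-0.1155,"dy":-0.16,"dz":0.08,"rx":0,"ry":0,"rz":-68}]';python3 -m jog '[{"gripper":1,"dx":0,"dy":-0.03,"dz":0,"rx":0,"ry":0,"rz":-8},{"gripper":1,"dx":0,"dy":-0.05,"dz":0,"rx":0,"ry":0,"rz":-16},{"gripper":1,"dx":0,"dy":-0.065,"dz":0,"rx":0,"ry":0,"rz":-24},{"gripper":1,"dx":0,"dy":-0.071,"dz":0,"rx":0,"ry":0,"rz":-32},{"gripper":1,"dx":0,"dy":-0.071,"dz":0,"rx":0,"ry":0,"rz":-33},{"gripper":1,"dx":0,"dy":-0.071,"dz":0,"rx":0,"ry":0,"rz":-33},{"gripper":1,"dx":0,"dy":-0.071,"dz":0,"rx":0,"ry":0,"rz":-33}]';  python3 -c "
from h import *
st();held()" | cut -c1-300
```

```text
t: 29.45
eef_pos: [0.488, 0.1463, 0.1258]
tool_rot: [0.203, 0.677, 0.203, -0.677]
contact_force: [0.1, 0.2, -1.4]
gripper_width: 0.122
t: 30.15
eef_pos: [0.4888, 0.0768, 0.1256]
tool_rot: [0.005, 0.707, 0.006, -0.707]
contact_force: [-0.2, -0.1, -1.9]
gripper_width: 0.124
t 30.15 p [0.4888 0.0768 0.1256] yaw_y -89.12 xz [ 0.  0. -1.] F [-0.2 -0.1 -1.9] w 0.124 q7 [-0.54  0.36  0.31  2.11 -0.17  0.69 -1.67]
held rect [557.2  75.8] [77.7 66.2] 0.8 front x 0.5957 slope [-0.01   0.001  0.098] 17915
ribs@ 0.5 [(np.float64(-0.141), 19), (np.float64(-0.139), 129), (np.float64(-0.137), 159), (np.float64(-0.135), 147), (np.float64(-0.133), 250), (np.float64(-0.131), 182), (np.float64(-0.107), 31), (np.float64(-0.105), 27), (np.float64(-0.103), 31), (np.float64(-0.101), 26), (np.float64(-0.099), 34)
ribs@ 0.54 [(np.float64(-0.141), 6), (np.float64(-0.139), 108), (np.float64(-0.137), 152), (np.float64(-0.135), 91), (np.float64(-0.133), 121), (np.float64(-0.131), 128), (np.float64(-0.107), 53), (np.float64(-0.105), 45), (np.float64(-0.103), 59), (np.float64(-0.101), 54), (np.float64(-0.099), 51),
```

```bash
python3 -m jog '[{"gripper":1,"dx":0,"dy":0.001,"dz":-0.03,"rx":0,"ry":0,"rz":0},{"gripper":1,"dx":0,"dy":0.001,"dz":-0.055,"rx":0,"ry":0,"rz":0},{"gripper":1,"dx":0,"dy":0.001,"dz":-0.066,"rx":0,"ry":0,"rz":0},{"gripper":1,"dx":0,"dy":0.001,"dz":-0.071,"rx":0,"ry":0,"rz":0},{"gripper":1,"dx":0,"dy":0.001,"dz":-0.072,"rx":0,"ry":0,"rz":0},{"gripper":1,"dx":0,"dy":0.001,"dz":-0.072,"rx":0,"ry":0,"rz":0}]';  python3 -m jog '[{"gripper":1,"dx":0.01,"dy":0,"dz":0.0005,"rx":0,"ry":0,"rz":0},{"gripper":1,"dx":0.025,"dy":0,"dz":0.0005,"rx":0,"ry":0,"rz":0},{"gripper":1,"dx":0.04,"dy":0.0005,"dz":0.0005,"rx":0,"ry":0,"rz":0},{"gripper":1,"dx":0.055,"dy":0.0005,"dz":0.0005,"rx":0,"ry":0,"rz":0},{"gripper":1,"dx":0.07,"dy":0.001,"dz":0.0005,"rx":0,"ry":0,"rz":0},{"gripper":1,"dx":0.082,"dy":0.001,"dz":0.0005,"rx":0,"ry":0,"rz":0},{"gripper":1,"dx":0.09,"dy":0.001,"dz":0.0005,"rx":0,"ry":0,"rz":0},{"gripper":1,"dx":0.093,"dy":0.001,"dz":0.0005,"rx":0,"ry":0,"rz":0},{"gripper":1,"dx":0.093,"dy":0.001,"dz":0.0005,"rx":0,"ry":0,"rz":0}]'; python3 -m jog '[{"gripper":1,"dx":0.002,"dy":0,"dz":0,"rx":0,"ry":0,"rz":0},{"gripper":1,"dx":0.003,"dy":0,"dz":0,"rx":0,"ry":0,"rz":0},{"gripper":1,"dx":0.003,"dy":0,"dz":0,"rx":0,"ry":0,"rz":0}]'
```

```text
t: 30.8
eef_pos: [0.4878, 0.0773, 0.0555]
tool_rot: [-0.004, -0.706, -0.005, 0.708]
contact_force: [-11.7, -1.3, 23.4]
gripper_width: 0.124
t: 31.7
eef_pos: [0.5823, 0.0783, 0.0556]
tool_rot: [0.004, 0.707, 0.005, -0.707]
contact_force: [-3.6, 0.9, 6.5]
gripper_width: 0.126
t: 32.0
eef_pos: [0.5844, 0.0783, 0.0556]
tool_rot: [-0.004, -0.707, -0.005, 0.707]
contact_force: [-6.0, 0.1, 9.2]
gripper_width: 0.124
```

```bash
python3 -m jog '[{"gripper":1,"dx":0.002,"dy":0,"dz":0,"rx":0,"ry":0,"rz":0},{"gripper":1,"dx":0.003,"dy":0,"dz":0,"rx":0,"ry":0,"rz":0},{"gripper":1,"dx":0.003,"dy":0,"dz":0,"rx":0,"ry":0,"rz":0}]'; python3 -c "
from h import *
st()"
```

```text
t: 32.3
eef_pos: [0.5845, 0.0783, 0.0556]
tool_rot: [-0.004, -0.705, -0.005, 0.71]
contact_force: [-15.7, -1.0, 20.6]
gripper_width: 0.12
t 32.3 p [0.5845 0.0783 0.0556] yaw_y -89.27 xz [-0.007  0.001 -1.   ] F [-15.7  -1.   20.6] w 0.12 q7 [-0.43  0.6   0.26  1.91 -0.24  0.66 -1.58]
```

```bash
python3 -m jog '[{"gripper":0.4,"dx":-0.003,"dy":0,"dz":0.001,"rx":0,"ry":0,"rz":0},{"gripper":0.4,"dx":-0.003,"dy":0,"dz":0.001,"rx":0,"ry":0,"rz":0},{"gripper":0.4,"dx":-0.003,"dy":0,"dz":0.001,"rx":0,"ry":0,"rz":0},{"gripper":0.4,"dx":-0.003,"dy":0,"dz":0.04,"rx":0,"ry":0,"rz":0},{"gripper":0.4,"dx":-0.02,"dy":-0.01,"dz":0.08,"rx":0,"ry":0,"rz":0},{"gripper":0.4,"dx":-0.05,"dy":-0.03,"dz":0.11,"rx":0,"ry":0,"rz":0},{"gripper":0.4,"dx":-0.09,"dy":-0.06,"dz":0.14,"rx":0,"ry":0,"rz":0},{"gripper":0.4,"dx":-0.12,"dy":-0.09,"dz":0.16,"rx":0,"ry":0,"rz":0},{"gripper":0.4,"dx":-0.14,"dy":-0.09,"dz":0.17,"rx":0,"ry":0,"rz":0},{"gripper":0.4,"dx":-0.14,"dy":-0.09,"dz":0.17,"rx":0,"ry":0,"rz":0}]';python3 - <<'E'
from h import *
st();c,W=grab('wrist','w7');x,y,z=[W[...,i] for i in range(3)]
for y0 in(-.0925,-.008,.077):
    for a in (.505,.515,.525,.535):
        m=(abs(x-a)<.003)&(abs(y-y0)<.011);print(y0,a,np.round(np.nanmedian(z[m]),4) if m.any() else None,end=' | ')
    m=(abs(z-.026)<.003)&(x<.60)&(abs(y-y0)<.03);print("rear x",np.round(np.percentile(x[m],1),4) if m.any() else None,end=' ')
    m=(abs(z-.062)<.006)&(abs(x-.58)<.05)&(abs(y-y0)<.04);print("fin",rect(W,m)if m.sum()>9 else None)
E
```

```text
t: 33.3
eef_pos: [0.4463, -0.0134, 0.2257]
tool_rot: [0.003, 0.708, 0.004, -0.706]
contact_force: [0.6, -0.1, -0.5]
gripper_width: 0.602
t 33.3 p [ 0.4463 -0.0134  0.2257] yaw_y -89.5 xz [ 0.002  0.002 -1.   ] F [ 0.6 -0.1 -0.5] w 0.602 q7 [-0.45  0.12  0.38  2.13 -0.06  0.9  -1.6 ]
-0.0925 0.505 0.0135 | -0.0925 0.515 0.0157 | -0.0925 0.525 0.0178 | -0.0925 0.535 0.0197 | rear x 0.5387 fin (((581.5975341796875, -96.1926498413086), (39.91151428222656, 12.454819679260254), 2.7430641651153564), 689)
-0.008 0.505 0.0137 | -0.008 0.515 0.0158 | -0.008 0.525 0.0179 | -0.008 0.535 0.0196 | rear x 0.2985 fin (((585.2105712890625, -8.346826553344727), (39.75606155395508, 11.912240028381348), 0.5510915517807007), 651)
0.077 0.505 0.0138 | 0.077 0.515 0.0161 | 0.077 0.525 0.0184 | 0.077 0.535 0.0193 | rear x 0.5423 fin (((584.7349243164062, 76.33252716064453), (40.39918899536133, 12.725773811340332), 0.6699084639549255), 708)
```

View pics/w7.png

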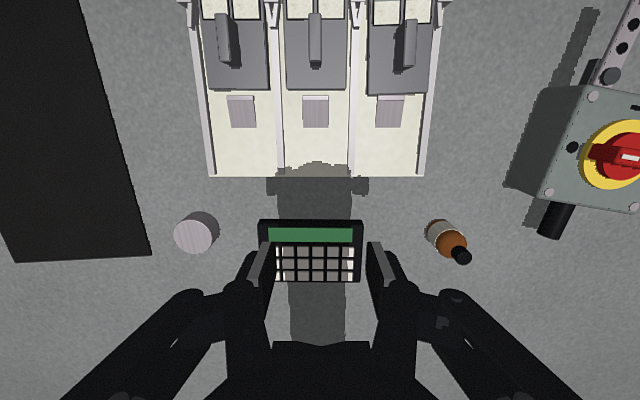

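All three latches ramp up to z≈0.0195 behind the trays, so they are up. The lane 0 tray sits about 2.5 mm back and 3 mm across, which is within tolerance. Next is the hasp.

```bash
python3 -m jog '[{"gripper":0.5,"dx":0.018,"dy":-0.03,"dz":0,"rx":0,"ry":0,"rz":4},{"gripper":0.5,"dx":0.036,"dy":-0.06,"dz":0,"rx":0,"ry":0,"rz":8},{"gripper":0.5,"dx":0.054,"dy":-0.09,"dz":0,"rx":0,"ry":0,"rz":12},{"gripper":0.5,"dx":0.072,"dy":-0.12,"dz":0,"rx":0,"ry":0,"rz":16},{"gripper":0.5,"dx":0.09,"dy":-0.15,"dz":0,"rx":0,"ry":0,"rz":20},{"gripper":0.5,"dx":0.108,"dy":-0.18,"dz":0,"rx":0,"ry":0,"rz":24},{"gripper":0.5,"dx":0.126,"dy":-0.21,"dz":0,"rx":0,"ry":0,"rz":28},{"gripper":0.5,"dx":0.15,"dy":-0.25,"dz":0,"rx":0,"ry":0,"rz":29.5},{"gripper":0.5,"dx":0.18,"dy":-0.292,"dz":0,"rx":0,"ry":0,"rz":29.5},{"gripper":0.5,"dx":0.18,"dy":-0.292,"dz":0,"rx":0,"ry":0,"rz":29.5}]' 30; python3 - <<'E'
from h import *
st();c,W=grab('wrist','w8');p=c["pixels"]
k=(p.max(-1)<80)&(abs(W[...,2]-.094)<.006)&(abs(W[...,0]-.625)<.03)&(abs(W[...,1]+.305)<.04)
print("knob",rect(W,k),np.nanmean(W[k],0))
E
```

```text
t: 34.35
eef_pos: [0.6301, -0.31, 0.2218]
tool_rot: [-0.184, -0.683, -0.181, 0.684]
contact_force: [1.0, -0.2, -0.4]
gripper_width: 0.497
t 34.35 p [ 0.6301 -0.31    0.2218] yaw_y -60.04 xz [-0.    -0.004 -1.   ] F [ 1.  -0.2 -0.4] w 0.497 q7 [ 0.11  0.57  0.39  1.53 -0.23  1.08 -0.5 ]
knob (((624.870361328125, -306.19580078125), (12.83243179321289, 13.247732162475586), 0.4714392423629761), 171) [ 0.62554297 -0.30571832  0.0940795 ]
```

```bash
python3 -m jog '[{"gripper":0.5,"dx":-0.003,"dy":0.001,"dz":-0.04,"rx":0,"ry":0,"rz":0},{"gripper":0.5,"dx":-0.003,"dy":0.001,"dz":-0.08,"rx":0,"ry":0,"rz":0},{"gripper":0.5,"dx":-0.003,"dy":0.001,"dz":-0.12,"rx":0,"ry":0,"rz":0},{"gripper":0.5,"dx":-0.003,"dy":0.001,"dz":-0.136,"rx":0,"ry":0,"rz":0},{"gripper":0.5,"dx":-0.003,"dy":0.001,"dz":-0.136,"rx":0,"ry":0,"rz":0},{"gripper":1,"dx":-0.003,"dy":0.001,"dz":-0.136,"rx":0,"ry":0,"rz":0},{"gripper":1,"dx":-0.003,"dy":0.001,"dz":-0.136,"rx":0,"ry":0,"rz":0},{"gripper":1,"dx":-0.003,"dy":0.001,"dz":-0.136,"rx":0,"ry":0,"rz":0}]' 30; python3 -c "
from h import *
st()"
```

```text
t: 35.2
eef_pos: [0.6263, -0.3036, 0.0906]
tool_rot: [0.185, 0.684, 0.183, -0.682]
contact_force: [0.7, -0.3, 3.6]
gripper_width: 0.146
t 35.2 p [ 0.6263 -0.3036  0.0906] yaw_y -59.84 xz [ 0.004 -0.001 -1.   ] F [ 0.7 -0.3  3.6] w 0.146 q7 [ 0.14  0.7   0.33  1.64 -0.29  0.85 -0.46]
```

```bash
python3 -m jog '[{"gripper":1,"dx":-0.003,"dy":-0.010,"dz":0.001,"rx":0,"ry":0,"rz":-8.4},{"gripper":1,"dx":-0.006,"dy":-0.019,"dz":0.001,"rx":0,"ry":0,"rz":-16.8},{"gripper":1,"dx":-0.012,"dy":-0.028,"dz":0.001,"rx":0,"ry":0,"rz":-25},{"gripper":1,"dx":-0.018,"dy":-0.036,"dz":0.001,"rx":0,"ry":0,"rz":-33},{"gripper":1,"dx":-0.0255,"dy":-0.043,"dz":0.001,"rx":0,"ry":0,"rz":-41},{"gripper":1,"dx":-0.034,"dy":-0.049,"dz":0.001,"rx":0,"ry":0,"rz":-49},{"gripper":1,"dx":-0.043,"dy":-0.0535,"dz":0.001,"rx":0,"ry":0,"rz":-57},{"gripper":1,"dx":-0.053,"dy":-0.0565,"dz":0.001,"rx":0,"ry":0,"rz":-65},{"gripper":1,"dx":-0.063,"dy":-0.058,"dz":0.001,"rx":0,"ry":0,"rz":-73},{"gripper":1,"dx":-0.073,"dy":-0.0585,"dz":0.001,"rx":0,"ry":0,"rz":-81}]'; python3 -m jog '[{"gripper":1,"dx":-0.002,"dy":0,"dz":0,"rx":0,"ry":0,"rz":0},{"gripper":1,"dx":-0.002,"dy":0,"dz":0,"rx":0,"ry":0,"rz":0},{"gripper":1,"dx":-0.002,"dy":0,"dz":0,"rx":0,"ry":0,"rz":0}]';python3 -c "
from h import *
st()"
```

```text
t: 36.2
eef_pos: [0.5532, -0.3628, 0.0907]
tool_rot: [-0.305, 0.64, -0.306, -0.636]
contact_force: [2.2, -1.4, -2.4]
gripper_width: 0.149
t: 36.5
eef_pos: [0.5506, -0.3623, 0.0905]
tool_rot: [-0.302, 0.64, -0.303, -0.638]
contact_force: [-1.2, -0.5, 6.9]
gripper_width: 0.149
t 36.5 p [ 0.5506 -0.3623  0.0905] yaw_y -140.64 xz [ 0.002 -0.001 -1.   ] F [-1.2 -0.5  6.9] w 0.149 q7 [ 0.02  0.74  0.69  1.75 -0.59  0.87 -1.48]
```

```bash
python3 -m jog '[{"gripper":0.5,"dx":0,"dy":0,"dz":0,"rx":0,"ry":0,"rz":0},{"gripper":0.45,"dx":0,"dy":0,"dz":0,"rx":0,"ry":0,"rz":0},{"gripper":0.45,"dx":0,"dy":0,"dz":0.04,"rx":0,"ry":0,"rz":0},{"gripper":0.45,"dx":0,"dy":0,"dz":0.08,"rx":0,"ry":0,"rz":8},{"gripper":0.45,"dx":-0.01,"dy":0.01,"dz":0.12,"rx":0,"ry":0,"rz":16},{"gripper":0.45,"dx":-0.03,"dy":0.02,"dz":0.13,"rx":0,"ry":0,"rz":24},{"gripper":0.45,"dx":-0.05,"dy":0.03,"dz":0.13,"rx":0,"ry":0,"rz":32},{"gripper":0.45,"dx":-0.07,"dy":0.04,"dz":0.13,"rx":0,"ry":0,"rz":40},{"gripper":0.45,"dx":-0.07,"dy":0.04,"dz":0.13,"rx":0,"ry":0,"rz":48},{"gripper":0.45,"dx":-0.07,"dy":0.04,"dz":0.13,"rx":0,"ry":0,"rz":56}]'; python3 -m jog '[{"gripper":0.45,"dx":0,"dy":0,"dz":0,"rx":0,"ry":0,"rz":8},{"gripper":0.45,"dx":0,"dy":0,"dz":0,"rx":0,"ry":0,"rz":16},{"gripper":0.45,"dx":0,"dy":0,"dz":0,"rx":0,"ry":0,"rz":24},{"gripper":0.45,"dx":0,"dy":0,"dz":0,"rx":0,"ry":0,"rz":32},{"gripper":0.45,"dx":0,"dy":0,"dz":0,"rx":0,"ry":0,"rz":40},{"gripper":0.45,"dx":0,"dy":0,"dz":0,"rx":0,"ry":0,"rz":48},{"gripper":0.45,"dx":0,"dy":0,"dz":0,"rx":0,"ry":0,"rz":56},{"gripper":0.45,"dx":0,"dy":0,"dz":0,"rx":0,"ry":0,"rz":64},{"gripper":0.45,"dx":0,"dy":0,"dz":0,"rx":0,"ry":0,"rz":72},{"gripper":0.45,"dx":0,"dy":0,"dz":0,"rx":0,"ry":0,"rz":76}]'; python3 - <<'E'
from h import *
st();c,W=grab('wrist','w9');p=c["pixels"]
red=(bgr(p,(0,120,80),(8,255,255))|bgr(p,(172,120,80),(180,255,255)))&(W[...,1]<-.2)
print("red",rect(W,red&(abs(W[...,2]-.1)<.006)))
k=(p.max(-1)<80)&(abs(W[...,2]-.094)<.006)&(abs(W[...,0]-.56)<.05)&(W[...,1]<-.25)
print("knob",rect(W,k))
E
```

```text
t: 37.5
eef_pos: [0.4792, -0.3207, 0.219]
tool_rot: [-0.034, -0.706, -0.035, 0.706]
contact_force: [-0.8, 0.3, -0.6]
gripper_width: 0.549
t: 38.5
eef_pos: [0.4796, -0.3212, 0.2188]
tool_rot: [-0.461, -0.535, -0.462, 0.536]
contact_force: [0.3, 0.5, 0.7]
gripper_width: 0.549
t 38.5 p [ 0.4796 -0.3212  0.2188] yaw_y -8.47 xz [-0.001  0.001 -1.   ] F [0.3 0.5 0.7] w 0.549 q7 [ 0.25  0.36  0.3   1.84 -0.12  0.96  0.45]
red (((480.54266357421875, -321.2737731933594), (77.33426666259766, 15.506415367126465), 81.06314086914062), 1283)
knob (((548.8426513671875, -362.2855529785156), (12.743204116821289, 12.63797378540039), 86.24662017822266), 167)
```

```bash
python3 -m jog '[{"gripper":0.45,"dx":0.001,"dy":0,"dz":-0.04,"rx":0,"ry":0,"rz":0},{"gripper":0.45,"dx":0.001,"dy":0,"dz":-0.08,"rx":0,"ry":0,"rz":0},{"gripper":0.45,"dx":0.001,"dy":0,"dz":-0.11,"rx":0,"ry":0,"rz":0},{"gripper":0.45,"dx":0.001,"dy":0,"dz":-0.124,"rx":0,"ry":0,"rz":0},{"gripper":0.45,"dx":0.001,"dy":0,"dz":-0.124,"rx":0,"ry":0,"rz":0},{"gripper":1,"dx":0.001,"dy":0,"dz":-0.124,"rx":0,"ry":0,"rz":0},{"gripper":1,"dx":0.001,"dy":0,"dz":-0.124,"rx":0,"ry":0,"rz":0},{"gripper":1,"dx":0.001,"dy":0,"dz":-0.124,"rx":0,"ry":0,"rz":0}]' 60; python3 -m jog '[{"gripper":1,"dx":0,"dy":0,"dz":0.001,"rx":0,"ry":0,"rz":-8},{"gripper":1,"dx":0,"dy":0,"dz":0.001,"rx":0,"ry":0,"rz":-16},{"gripper":1,"dx":0,"dy":0,"dz":0.001,"rx":0,"ry":0,"rz":-24},{"gripper":1,"dx":0,"dy":0,"dz":0.001,"rx":0,"ry":0,"rz":-32},{"gripper":1,"dx":0,"dy":0,"dz":0.001,"rx":0,"ry":0,"rz":-40},{"gripper":1,"dx":0,"dy":0,"dz":0.001,"rx":0,"ry":0,"rz":-48},{"gripper":1,"dx":0,"dy":0,"dz":0.001,"rx":0,"ry":0,"rz":-56},{"gripper":1,"dx":0,"dy":0,"dz":0.001,"rx":0,"ry":0,"rz":-64},{"gripper":1,"dx":0,"dy":0,"dz":0.001,"rx":0,"ry":0,"rz":-72},{"gripper":1,"dx":0,"dy":0,"dz":0.001,"rx":0,"ry":0,"rz":-80}]'; python3 -m jog '[{"gripper":1,"dx":0,"dy":0,"dz":0,"rx":0,"ry":0,"rz":-6},{"gripper":1,"dx":0,"dy":0,"dz":0,"rx":0,"ry":0,"rz":-11},{"gripper":1,"dx":0,"dy":0,"dz":0,"rx":0,"ry":0,"rz":-11},{"gripper":1,"dx":0,"dy":0,"dz":0,"rx":0,"ry":0,"rz":-11}]';python3 -c "
from h import *
st()"
```

```text
t: 39.35
eef_pos: [0.48, -0.322, 0.0968]
tool_rot: [-0.459, -0.537, -0.46, 0.537]
contact_force: [-5.6, 1.9, 8.1]
gripper_width: 0.172
t: 40.35
eef_pos: [0.4781, -0.3198, 0.0968]
tool_rot: [-0.003, -0.706, -0.007, 0.708]
contact_force: [-10.0, 7.1, 7.6]
gripper_width: 0.172
t: 40.75
eef_pos: [0.4781, -0.3194, 0.0968]
tool_rot: [0.062, -0.703, 0.058, 0.706]
contact_force: [-10.5, 7.4, 10.0]
gripper_width: 0.172
t 40.75 p [ 0.4781 -0.3194  0.0968] yaw_y -99.77 xz [-0.004  0.005 -1.   ] F [-10.5   7.4  10. ] w 0.172 q7 [-0.02  0.6   0.67  1.95 -0.53  0.78 -0.78]
```

Now I'll release, rise clear and make the final check.

```bash
python3 -m jog '[{"gripper":0.4,"dx":0,"dy":0,"dz":0,"rx":0,"ry":0,"rz":0.5},{"gripper":0.4,"dx":0,"dy":0,"dz":0,"rx":0,"ry":0,"rz":0.5},{"gripper":0.4,"dx":0,"dy":0,"dz":0,"rx":0,"ry":0,"rz":0.5},{"gripper":0.4,"dx":0,"dy":0,"dz":0.04,"rx":0,"ry":0,"rz":0.5},{"gripper":0.4,"dx":0,"dy":0,"dz":0.08,"rx":0,"ry":0,"rz":0.5},{"gripper":0.4,"dx":-0.01,"dy":0.02,"dz":0.12,"rx":0,"ry":0,"rz":0.5},{"gripper":0.4,"dx":-0.02,"dy":0.05,"dz":0.16,"rx":0,"ry":0,"rz":0.5},{"gripper":0.4,"dx":-0.03,"dy":0.09,"dz":0.2,"rx":0,"ry":0,"rz":0.5},{"gripper":0.4,"dx":-0.03,"dy":0.12,"dz":0.22,"rx":0,"ry":0,"rz":0.5},{"gripper":0.4,"dx":-0.03,"dy":0.12,"dz":0.22,"rx":0,"ry":0,"rz":0.5}]'; python3 - <<'E'
from h import *
st();c,W=grab('wrist','w10');p=c["pixels"];x,y,z=[W[...,i] for i in range(3)]
red=(bgr(p,(0,120,80),(8,255,255))|bgr(p,(172,120,80),(180,255,255)))&(y<-.2)
print("red",rect(W,red&(abs(z-.1)<.006)))
k=(p.max(-1)<80)&(abs(z-.094)<.006)&(abs(x-.56)<.05)&(y<-.25)
print("knob",rect(W,k))
for y0 in(-.0925,-.008,.077):
    print(y0,[np.round(np.nanmedian(z[(abs(x-a)<.003)&(abs(y-y0)<.011)]),4) for a in (.505,.515,.525,.535)],end='')
    m=(abs(z-.062)<.006)&(abs(x-.58)<.05)&(abs(y-y0)<.04);print("fin",rect(W,m)if m.sum()>9 else None)
E
```

```text
t: 41.75
eef_pos: [0.4535, -0.1971, 0.3193]
tool_rot: [-0.056, 0.707, -0.054, -0.703]
contact_force: [1.1, 0.3, -0.7]
gripper_width: 0.6
t 41.75 p [ 0.4535 -0.1971  0.3193] yaw_y -98.89 xz [ 0.007  0.003 -1.   ] F [ 1.1  0.3 -0.7] w 0.6 q7 [-0.54  0.12  0.92  1.94 -0.12  1.13 -1.3 ]
red (((480.4820251464844, -321.5669250488281), (16.13024139404297, 75.52530670166016), 80.87516784667969), 741)
knob (((534.2193603515625, -340.831298828125), (13.701261520385742, 65.23460388183594), 34.94826126098633), 170)
-0.0925 [np.float64(0.0135), np.float64(0.0157), np.float64(0.0178), np.float64(0.0195)]fin (((581.5826416015625, -96.80773162841797), (40.02902603149414, 12.353723526000977), 2.8949027061462402), 346)
-0.008 [np.float64(0.0137), np.float64(0.0157), np.float64(0.0182), np.float64(0.0196)]fin (((585.4865112304688, -9.12218189239502), (12.1537446975708, 40.123497009277344), 89.8625259399414), 372)
0.077 [np.float64(0.0139), np.float64(0.0161), np.float64(0.0183), np.float64(0.0193)]fin (((584.3193359375, 75.75628662109375), (13.83973503112793, 39.89447784423828), 87.65823364257812), 383)
```

View pics/w10.png

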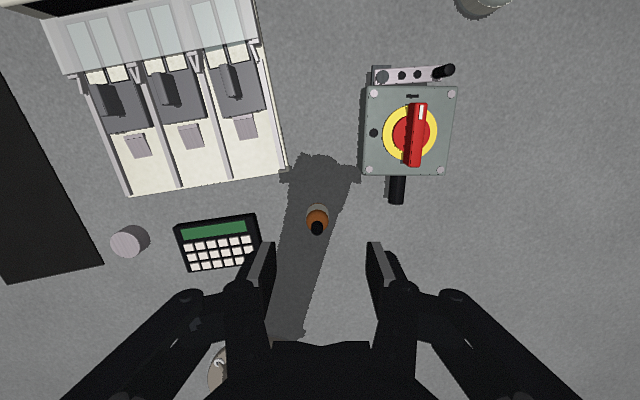

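The picture shows the bar back on at (412, 135), the hasp stowed along the box with its knob at (444, 71), and three trays in their lanes with the latches up. The bystanders in view are standing. I'm handing in.

```bash
python3 -c "
from station import *
hand_in()"
```

```text
the job is handed in; nothing more can be done
```

I handed the job in at about 42 s. All three grey trays are loaded, one per lane, and the work was done in the order you asked. I turned the isolator off, swung the hasp out, pushed each tray to the end wall and released it, swung the hasp back in, and turned the isolator on.

**Last checks before hand-in:**
- **Isolator:** the bar is at -9.1°, against -8.7° at the start.
- **Hasp:** it is stowed. The knob measured (0.549, -0.362) just after I swung it in, against (0.553, -0.362) at the start.
- **Latches:** all three are up, with the wedge tops at z of about 0.0195.
- **Trays in lanes 1 and 2:** home within about 2 mm along the lane.
- **Tray in lane 0:** about 2.5 mm back, 3–4 mm to the side and turned about 3°. That is within the limits, and its latch is up.
- **Bystanders:** I did not measure them again at the end. Those in the last picture looked undisturbed, but most of the mug and the jar were out of its frame.

**One check disagreed:** the final automatic knob reading gave (0.534, -0.341) because it mixed in other dark pixels. I discarded it because the last picture shows the knob stowed.

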